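# Rebuild the stem of a donated table lamp

### The job

Get the donated lamp ready for sale: lift the white packing tube off its rod and put it in the wooden crate. Then take the long wooden sleeve (not the short one) off the leaning rack, slide it down the lamp's rod until it stands on the foot, and slide the wooden collar down the rod until it rests on the sleeve. Lower both wooden parts in the gripper until they are down rather than dropping them, and leave everything else on the counter where it is.

Things in the scene. Friction and masses are not known exactly. Their poses are not given: they have to be found in the camera images.
- lamp: unfinished table lamp, fixed to the counter: dark round foot 140 mm diameter, 22 mm tall, with a bare steel rod of 16 mm diameter standing upright in its centre up to 167 mm above the counter (its top 10 mm taper to 6 mm diameter). Origin under the centre of the foot, z up along the rod
- rod_top (a point): the tip of the lamp rod, on its axis, 167 mm above the counter
- seat (a point): the point on the rod's axis at the top face of the foot (flat, 45 mm radius), 22 mm above the counter
- packing_tube: white plastic packing tube that stands on the lamp's rod at the start: 110 mm long, 52 mm outside and 25 mm inside diameter; origin at the centre of its lower end, z along its axis
- packing_tube_mid (a point): middle of the packing tube, on its axis, 55 mm from either end
- sleeve: the long turned sleeve of pale wood: 100 mm long, 40 mm outside and 20 mm inside diameter. At the start it sits on a leaning peg of the rack, its upper end leaning sideways 35 degrees towards the lamp. Origin at the centre of its lower end, z along its axis towards the upper end; either end may go down
- sleeve_mid (a point): middle of the long sleeve, on its axis, 50 mm from either end
- collar: flat turned wooden collar lying on the counter: 60 mm outside and 21 mm inside diameter, 30 mm thick; origin at the centre of its underside, z up; either face may go down
- collar_mid (a point): middle of the collar, on its axis, 15 mm above its underside
- rack: fixed wooden peg rack 240 mm wide: a sloping board with two pegs 120 mm apart along its y, both leaning 35 degrees from vertical towards its -x (sideways, towards the lamp); pegs 17 mm diameter and 58 mm long, reaching that far up into the sleeves, which come off along the pegs. Which peg carries the long sleeve varies. Origin on the counter under the middle of the board
- crate: fixed open wooden crate 190 mm (x) x 170 mm (y) x 70 mm tall, walls and floor 8 mm thick; origin under its centre
- short_sleeve: bystander: second turned sleeve of pale wood on the other peg of the rack, same bore and 40 mm outside diameter but only 70 mm long; origin at the centre of its lower end, z along its axis
- candle_jar: bystander: amber jar candle with a wooden lid, 56 mm diameter, 75 mm tall; origin under its centre
- mug: bystander: white mug, 76 mm diameter, 90 mm tall, handle at its +y; origin under its centre
- trinket_box: bystander: closed dark wooden box 90 x 70 x 50 mm; origin under its centre
- bowl: bystander: blue ceramic bowl, 120 mm diameter, 50 mm tall; origin under its centre
- brush: bystander: hand brush 180 mm long lying on the counter, along its x
- pot: bystander: terracotta pot, 80 mm diameter, 85 mm tall; origin under its centre
Not all that is in view belongs to the job. What is shaped like the collar but green is not meant.

How it is judged (in metres and radians):
On the way, in this order (a step that is already met when the one before it is completed fails the run):
1. the packing tube lies or stands in the crate, let go (x of packing_tube_mid in the frame of crate between -0.085 and 0.085 m and y of packing_tube_mid in the frame of crate between -0.077 and 0.077 m and z of packing_tube_mid in the frame of crate between 0.015 and 0.085 m and contact force between packing_tube and the fingers below 0.05 N and linear speed of packing_tube below 0.02 m/s), for 0.2 s.
2. the long sleeve stands on the lamp's foot, around the rod (horizontal distance between sleeve_mid and lamp below 0.006 m and z of sleeve_mid in the frame of lamp between 0.065 and 0.078 m and angle between the z axis of sleeve and the z axis of lamp, either way round below 0.09 rad), for 0.2 s.
3. the collar rests on the sleeve, around the rod (horizontal distance between collar_mid and lamp below 0.006 m and z of collar_mid in the frame of lamp between 0.13 and 0.143 m and angle between the z axis of collar and the z axis of lamp, either way round below 0.09 rad), for 0.2 s.
At the end, for the whole second after the job is handed in: Packing tube at rest in the crate, its middle within the walls and under 85 mm above the counter. Long sleeve on the foot and collar on the sleeve, both around the rod: middles within 6 mm of its axis and of the seated heights, axes within 5 degrees of upright, at rest (all of step 2 and all of step 3 and x of packing_tube_mid in the frame of crate between -0.085 and 0.085 m and y of packing_tube_mid in the frame of crate between -0.077 and 0.077 m and z of packing_tube_mid in the frame of crate between 0.015 and 0.085 m and linear speed of each of packing_tube, sleeve, collar below 0.02 m/s); the robot touches nothing.
It fails at once if the long sleeve or the collar is let go on the rod more than 18 mm above its seat (dropped) ((horizontal distance between sleeve_mid and lamp below 0.01 m and z of sleeve_mid in the frame of lamp above 0.09 m and contact force between sleeve and the fingers below 0.05 N) or (horizontal distance between collar_mid and lamp below 0.01 m and z of collar_mid in the frame of lamp above 0.155 m and contact force between collar and the fingers below 0.05 N)).
It fails at once if a bystander is moved by more than 40 mm (distance of any of short_sleeve, candle_jar, mug, trinket_box, bowl, brush, pot from where it was at the start of the episode above 0.04 m).
It also fails if it takes over 72 s, if anything falls off the work surface, if the arm or the gripper's body presses on something with over 40 N, if the wrist force passes 120 N, or if a joint passes its speed limit or range.

### The arm

A 6-joint arm with a two-finger parallel gripper is mounted at the origin on the work surface. World frame = base frame: x ahead of the robot, y to its left, z up, the work surface at z = 0. Lengths are in mm, angles in rad, forces in N, time in s.
With the tool pointing down it reaches from about 275 to 725 mm from the base axis. Payload 5.6 kg.
Tool frame: the origin (TCP) lies at the very end of the fingers, on their centre line; the grasp point (between the pads) lies 19 mm behind it; z points along the fingers, x is the direction in which the jaws open and shut, and the axes are right-handed (so a half turn about z gives the same grasp; the last joint's range is limited). The gripper opens to 85 mm and grips with 20 to 120 N. Pads are 22 mm wide; open, the fingers measure 114 mm over their backs; the gripper's body (76 mm by 85 mm) begins 54 mm behind the grasp point. The pads swing forward as they close: fully open they stand 13 mm farther back than shut.
Start: joints at [1.59, 0.255, 0.108, 0, -1.424, -0.285], TCP at [144.447, 530.686, 231.283] pointing down, gripper open.
Joint ranges: [-2.95, 2.95], [-1.21, 1.97], [-1.09, 1.5], [-2.87, 1.71], [-2.94, -0.07], [-3.05, 3.05]. Speed limits (rad/s): [2.57, 2.57, 3.14, 3.14, 3.14, 3.14].

### API

Orientations are given as a 3x3 rotation matrix whose columns are the frame's x, y, z axes.
In Python, from workcell import get_obs, camera, get_calibration, order gives the robot as it stands.
- The arm moves only by the shell command python3 -m handwheel 'ROWS' [FORCE]. ROWS is JSON, one flat list of numbers, 7 for each row, row after row: the shift along the tool's x, y, z in cm, then the turn, a rotation vector about the tool's x, y, z in rad, then the opening, from 0 (shut) to 1 (fully open). A call has 1 to 8 rows; each row is the pose to reach, as a shift and turn from the pose commanded when the call began, along the tool's axes at that moment; what a row does not reach only later rows make up. A row lasts 1/8 s, in which the tool goes at most 62.5 mm and 10.7 degrees, less where a joint would pass 70% of its speed; a pose out of reach is approached as far as the arm can. A call with a gripper value outside its range is refused whole. The fingers move at their own pace and stop on an object; FORCE is the grip in N (left out, the last holds). Time passes only in rows, so rows that repeat a pose let the fingers close. It gives the time, the measured TCP pose, the force and the opening at its end, in the units of the state.
- get_obs(): the state, without advancing time (a new reading comes with each control period).
- camera(name): name is "scene" or "top" or "wrist"; returns the picture (480x640x3 uint8, red, green, blue); there is no depth.
- get_calibration(name): a dict with "camera_matrix" (3x3 intrinsics, pixels), "rvec" (rotation vector, rad) and "tvec" (3), from world to camera coordinates, as OpenCV has them; the wrist camera has in their place "T_tool_cam" (4x4, takes a point from camera to tool coordinates, whose origin is the TCP and whose axes are the tool frame's). Camera axes: x right, y down, z forward; pixel columns grow to the right and rows downward; lengths in mm; the calibration is good to about 2 mm. A picture is of the moment at which its call begins: read the wrist's pose just before it. get_calibration takes no time and is no camera call.
- order.job_done(): hands the job in, once; it reports no verdict.
The state is a dict: "t": time; "joint_positions": joint angles; "joint_vel": joint speeds; "joint_torque": joint torques, N m; "tool_pos": TCP position; "eef_rot": TCP orientation; "contact_force": force on the tool from outside, world axes, zero at the start; "wrist_torque": the same for the moment, N m; "width": finger opening in mm.
Only numpy, scipy, OpenCV 4.12 (cv2) and the standard library are available. Lean on these libraries where they do the work, as an engineer would, in place of code of your own. Each camera call takes 0.05 s, during which the arm holds its last target.

## Working session

There is one attempt and no reset: what is moved stays moved. The work goes in short steps, Python scripts to look and compute and a shell command to move; the robot and the scene stay as the last step left them, time stands still between calls to the robot, and variables do not carry over. Pictures are saved under pics/ and viewed, and the job is handed in when it is done.

```bash
mkdir -p pics; ls; python3 - <<'E'
from workcell import get_obs,camera,get_calibration
import cv2
o=get_obs();print(o['t'],o['tool_pos'],o['eef_rot'],o['width'])
for n in ['scene','top','wrist']:
    cv2.imwrite(f'pics/{n}0.png',cv2.cvtColor(camera(n),cv2.COLOR_RGB2BGR)); print(n,get_calibration(n))
E
```

```text
pics
0.0 [144.28570345 530.21674661 230.3866268 ] [[-2.62765686e-01 -9.64859580e-01 -4.30712742e-04]
 [-9.64857749e-01  2.62766027e-01 -1.88105282e-03]
 [ 1.92812851e-03 -7.86996066e-05 -9.99998138e-01]] 85.5412156711218
scene {'camera_matrix': array([[470.17724281,   0.        , 321.49231533],
       [  0.        , 470.17724281, 243.7913171 ],
       [  0.        ,   0.        ,   1.        ]]), 'rvec': array([ 0.83780482,  2.66236682, -0.94871088]), 'tvec': array([ 451.7182767 , -179.24518134, 1195.27993935])}
top {'camera_matrix': array([[441.87992775,   0.        , 322.51201972],
       [  0.        , 441.87992775, 244.00820652],
       [  0.        ,   0.        ,   1.        ]]), 'rvec': array([ 2.1157452 , -2.16250666,  0.178975  ]), 'tvec': array([ -6.13236887, 599.14377311, 867.07700964])}
wrist {'camera_matrix': array([[427.20913284,   0.        , 314.39765361],
       [  0.        , 427.20913284, 242.57303541],
       [  0.        ,   0.        ,   1.        ]]), 'T_tool_cam': array([[ 9.99999603e-01, -5.06191513e-04,  7.33517738e-04,
        -1.13786480e+00],
       [ 2.67173123e-04,  9.55461182e-01,  2.95116687e-01,
        -7.69224643e+01],
       [-8.50233287e-04, -2.95116374e-01,  9.55460937e-01,
        -1.42955233e+02],
       [ 0.00000000e+00,  0.00000000e+00,  0.00000000e+00,
         1.00000000e+00]])}
```

View pics/scene0.png

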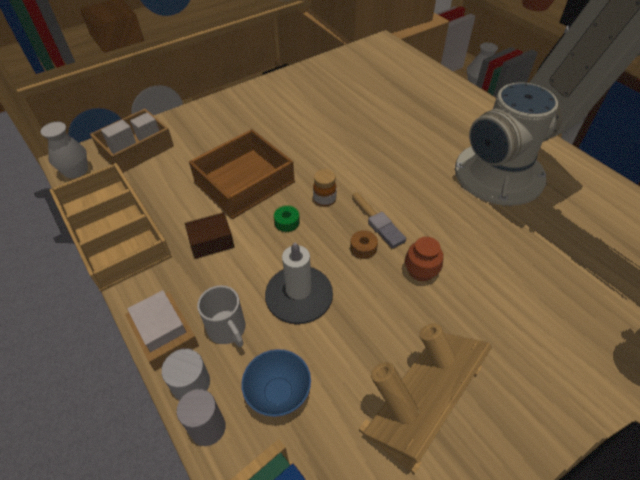

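View pics/top0.png

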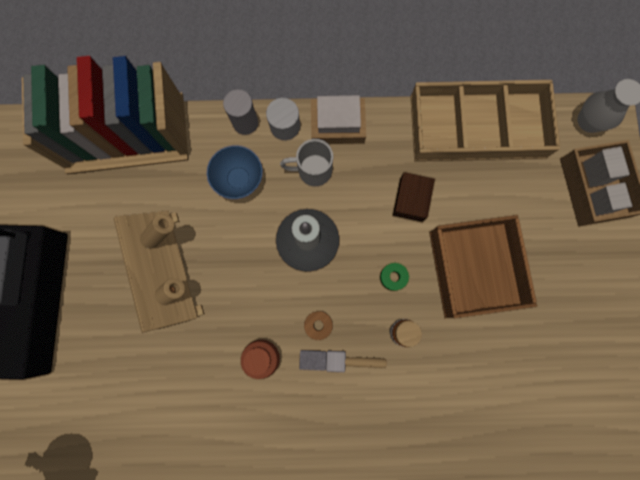

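View pics/wrist0.png

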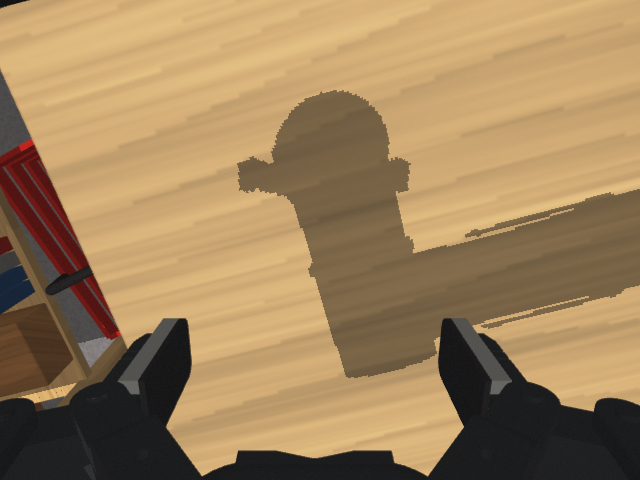

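The scene picture shows the lamp with its tube (298,275), the crate (243,172), the brown collar (364,244), the green ring (287,218) and the rack with sleeves at (398,390) and (436,345). In the top view the lamp is at (307,240), the collar at (319,325), the crate at (484,265) and the sleeves at about (158,228) and (172,290).

```bash
cat > h.py <<'E'
import numpy as np,cv2
from workcell import get_obs,camera,get_calibration
def cam(n,o=None):
    c=get_calibration(n);K=c['camera_matrix']
    if n=='wrist':
        o=o or get_obs();T=np.eye(4);T[:3,:3]=o['eef_rot'];T[:3,3]=o['tool_pos']
        W=T@c['T_tool_cam'];R=W[:3,:3].T;t=-R@W[:3,3]
    else: R=cv2.Rodrigues(c['rvec'])[0];t=c['tvec']
    return K,R,t
def ray(n,uv,o=None):
    K,R,t=cam(n,o);d=R.T@np.linalg.inv(K)@np.array([uv[0],uv[1],1.]);return -R.T@t,d/np.linalg.norm(d)
def plane(n,uv,z,o=None):
    c,d=ray(n,uv,o);return c+d*(z-c[2])/d[2]
def proj(n,p,o=None):
    K,R,t=cam(n,o);q=K@(R@np.array(p,float)+t);return q[:2]/q[2]
def tri(a,ua,b,ub,oa=None,ob=None):
    c1,d1=ray(a,ua,oa);c2,d2=ray(b,ub,ob)
    s=np.linalg.lstsq(np.c_[d1,-d2],c2-c1,rcond=None)[0]
    p,q=c1+s[0]*d1,c2+s[1]*d2;return (p+q)/2,np.linalg.norm(p-q)
E
python3 - <<'E'
from h import *
t=cv2.imread('pics/top0.png');s=cv2.imread('pics/scene0.png')
cv2.imwrite('pics/t_rack.png',cv2.resize(t[195:345,105:215],None,fx=4,fy=4,interpolation=cv2.INTER_CUBIC)[:600])
cv2.imwrite('pics/s_rack.png',cv2.resize(s[310:470,350:500],None,fx=3.7,fy=3.7,interpolation=cv2.INTER_CUBIC))
cv2.imwrite('pics/t_lamp.png',cv2.resize(t[200:350,260:430],None,fx=4,fy=4,interpolation=cv2.INTER_CUBIC))
for nm,im,n in(('t',t,'top'),('s',s,'scene')):
    hsv=cv2.cvtColor(im,cv2.COLOR_BGR2HSV)
    b=(im.max(2)<75)&(hsv[...,1]<90)
    cnt,_=cv2.findContours(b.astype('uint8'),0,1)
    for c in cnt:
        if 1000<cv2.contourArea(c)<9000: print(nm,'dark',cv2.boundingRect(c),cv2.fitEllipse(cv2.convexHull(c)))
    print(hsv[325,310] if nm=='t' else hsv[252,356])
E
```

```text
t dark (0, 225, 66, 154) ((21.493602752685547, 299.55572509765625), (104.2874984741211, 165.66195678710938), 6.248543739318848)
t dark (276, 209, 63, 62) ((307.1661071777344, 239.74327087402344), (61.85945129394531, 62.66639709472656), 92.76953125)
t dark (27, 64, 84, 99) ((58.721290588378906, 114.24339294433594), (70.40113067626953, 132.2276153564453), 129.3706817626953)
[ 13 142 117]
s dark (561, 422, 79, 58) ((792.6607666015625, 191.72019958496094), (88.58779907226562, 553.15283203125), 0.0)
s dark (266, 268, 66, 56) ((298.5102233886719, 294.59564208984375), (57.272193908691406, 67.0760498046875), 83.98158264160156)
s dark (46, 107, 76, 37) ((82.38525390625, 126.01223754882812), (29.76546859741211, 75.9931411743164), 72.21306610107422)
[ 12 143  64]
```

View pics/t_rack.png

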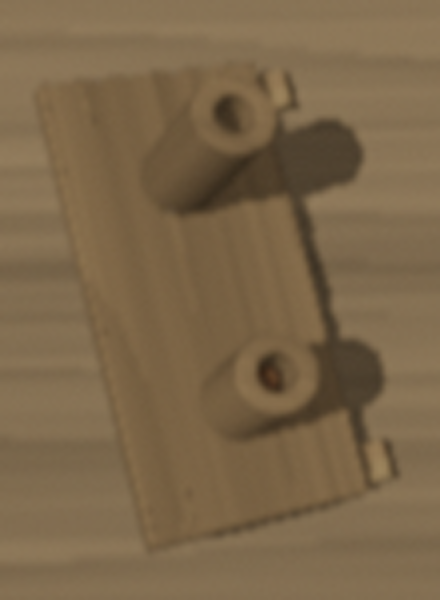

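View pics/s_rack.png

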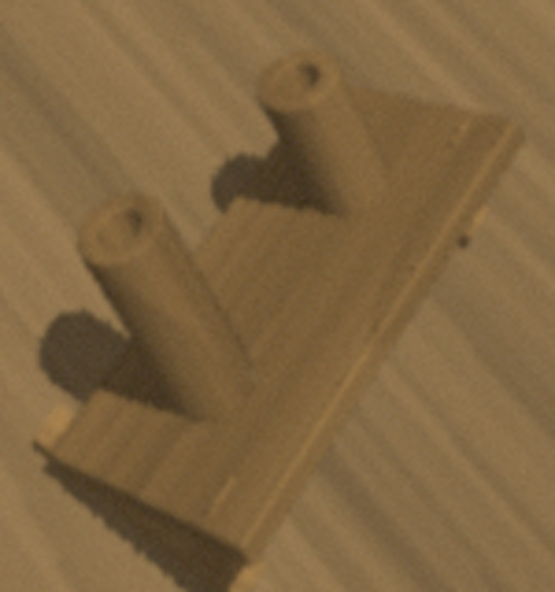

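View pics/t_lamp.png

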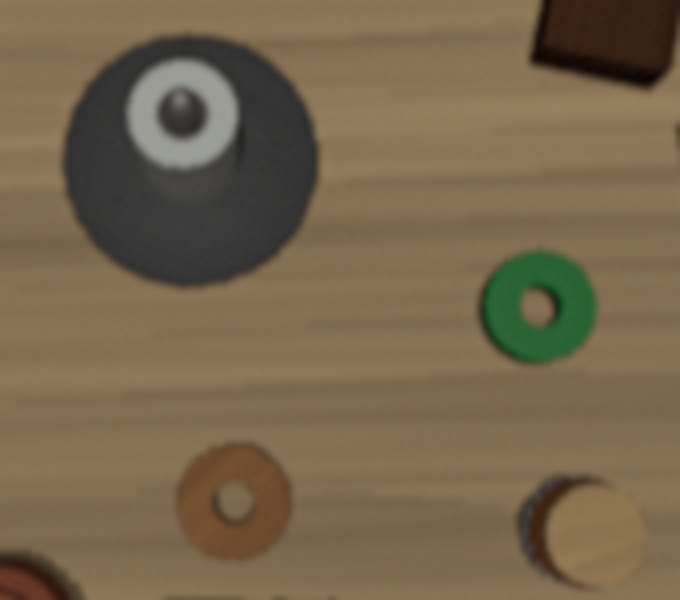

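Two sleeves fit the shape: top-view (163,223) = scene (383,372), and top-view (174,289) = scene (431,332). The enlarged crops show the first is clearly longer, so it should be the long one. There are two rings, brown (318.5,325) and green (394.5,276.5). The brown one is the collar. I'll check these by triangulating them.

```bash
cat >> h.py <<'E'
np.set_printoptions(precision=1,suppress=True)
E
python3 - <<'E'
from h import *
print('foot top ellipse',plane('top',(307.2,239.7),20),plane('scene',(298.5,294.6),18))
print('tube top',plane('top',(260+183/4,200+113/4),132), 'rodtip',plane('top',(260+180/4,200+98/4),167))
L=tri('top',(105+233/4,195+113/4),'scene',(350+122/3.7,310+230/3.7));print('long top',L)
S=tri('top',(105+276/4,195+375/4),'scene',(350+300/3.7,310+81/3.7));print('short top',S)
# rack edges: visible peg feet
t=cv2.imread('pics/top0.png');s=cv2.imread('pics/scene0.png')
h=cv2.cvtColor(t,cv2.COLOR_BGR2HSV)
for nm,im,n,box in(('top',t,'top',(295,300,345,350)),('scene',s,'scene',(340,225,385,262))):
    x0,y0,x1,y1=box;hh=cv2.cvtColor(im[y0:y1,x0:x1],cv2.COLOR_BGR2HSV)
    m=((hh[...,0]<15)&(hh[...,1]>125)).astype('uint8')
    c=max(cv2.findContours(m,0,1)[0],key=cv2.contourArea);(cx,cy),_,_=cv2.fitEllipse(cv2.convexHull(c))
    print(nm,(cx+x0,cy+y0),cv2.fitEllipse(c)[1],plane(n,(cx+x0,cy+y0),27 if nm=='top' else 15))
# crate corners (top rim outer z70)
for uv in [(432,224),(517,216),(535,304),(449,317)]: print('crate',plane('top',uv,70))
print('base px',proj('top',(0,0,0)),'jar',plane('top',(408,334),75),'green',plane('top',(394.5,277),30),'pot',plane('top',(260,360),85),'bowl',plane('top',(235,173),50),'mug',plane('top',(315,162),60))
E
```

```text
foot top ellipse [613.6  13.2  20. ] [622.7  23.5  18. ]
tube top [616.1  12.4 132. ] rodtip [616.1  12.5 167. ]
long top (array([630.6, 281.7, 134.1]), np.float64(1.38097798994333))
short top (array([508.9, 265.6, 108.2]), np.float64(0.28006941030173105))
top (317.99650382995605, 325.16207695007324) (26.602916717529297, 27.28999900817871) [433.2  -6.3  27. ]
scene (363.33578872680664, 244.1097183227539) (22.713743209838867, 25.001327514648438) [433.4  -6.5  15. ]
crate [ 631.9 -243.3   70. ]
crate [ 644.9 -418.5   70. ]
crate [ 465.8 -437.6   70. ]
crate [ 444.2 -265.2   70. ]
base px [319.4 549.3] jar [ 413.4 -181.6   75. ] green [ 528.8 -168.3   30. ] pot [371.5 105.1  85. ] bowl [755.4 163.2  50. ] mug [772.7  -7.2  60. ]
```

Heights check out: the sleeve tops come out at 134 mm (long) and 108 mm (short), and the expected difference is 24.6 mm. The collar agrees in both views at about (433,-6.5). The lamp is at about (615,12.5) and the crate centre at about (547,-341). I'll move over the lamp first.

```bash
cat >> h.py <<'E'
from scipy.spatial.transform import Rotation as Ro
def delta(p,R=None):
    o=get_obs();A=np.array(o['eef_rot']);d=A.T@(np.array(p,float)-o['tool_pos'])/10
    r=Ro.from_matrix(A.T@R).as_rotvec() if R is not None else np.zeros(3)
    print('shift cm',np.round(d,2),'turn',np.round(r,3),'deg',round(np.degrees(np.linalg.norm(r)),1))
def down(yaw):  # tool z down, tool x at yaw
    c,s=np.cos(yaw),np.sin(yaw);return np.array([[c,s,0],[s,-c,0],[0,0,-1.]])
def snap(n,f):
    o=get_obs();im=cv2.cvtColor(camera(n),cv2.COLOR_RGB2BGR);cv2.imwrite('pics/'+f,im);return o,im
def st():
    o=get_obs();print('t',round(o['t'],2),'p',o['tool_pos'],'w',round(o['width'],1),'F',o['contact_force'],'q',np.round(o['joint_positions'],2))
E
python3 -c "
from h import *
delta((614,12.5,215),down(np.radians(-105.2)))
st()"
```

```text
shift cm [ 37.6 -58.9   1.6] turn [-0. -0. -0.] deg 0.1
t 0.15 p [144.3 530.3 230.6] w 85.5 F [-0.8 -1.  -0.4] q [ 1.6  0.3  0.1 -0.  -1.4 -0.3]
```

```bash
python3 -m handwheel '[37.6,-58.9,1.0,0,0,0,1, 37.6,-58.9,1.0,0,0,0,1, 37.6,-58.9,1.0,0,0,0,1, 37.6,-58.9,1.0,0,0,0,1, 37.6,-58.9,1.0,0,0,0,1, 37.6,-58.9,1.0,0,0,0,1, 37.6,-58.9,1.0,0,0,0,1, 37.6,-58.9,1.0,0,0,0,1]' 60; python3 -c "
from h import *
st();delta((614,12.5,210),down(np.radians(-105.2)))"
```

```text
t: 1.15
tool_pos: [481.4, 158.7, 224.0]
eef_rot: [[-0.263, -0.965, -0.0], [-0.965, 0.263, 0.0], [-0.0, 0.0, -1.0]]
contact_force: [0.8, 0.2, 0.6]
width: 85.2
t 1.15 p [481.4 158.7 224. ] w 85.2 F [0.8 0.2 0.6] q [ 0.6  0.2 -0.  -0.  -1.4  0.7]
shift cm [ 10.6 -16.6   1.4] turn [ 0.  0. -0.] deg 0.0
```

```bash
python3 -m handwheel '[10.6,-16.6,1.4,0,0,0,1, 10.6,-16.6,1.4,0,0,0,1, 10.6,-16.6,1.4,0,0,0,1, 10.6,-16.6,1.4,0,0,0,1, 10.6,-16.6,1.4,0,0,0,1, 10.6,-16.6,1.4,0,0,0,1]'; python3 -c "
from h import *
st();snap('wrist','w1.png')"
```

```text
t: 1.9
tool_pos: [612.2, 15.6, 210.5]
eef_rot: [[-0.261, -0.965, 0.0], [-0.965, 0.261, 0.0], [-0.0, -0.0, -1.0]]
contact_force: [-0.5, 1.0, -0.2]
width: 85.2
t 1.9 p [612.2  15.6 210.5] w 85.2 F [-0.5  1.  -0.2] q [ 0.3  0.4  0.2 -0.  -1.4  1. ]
```

View pics/w1.png

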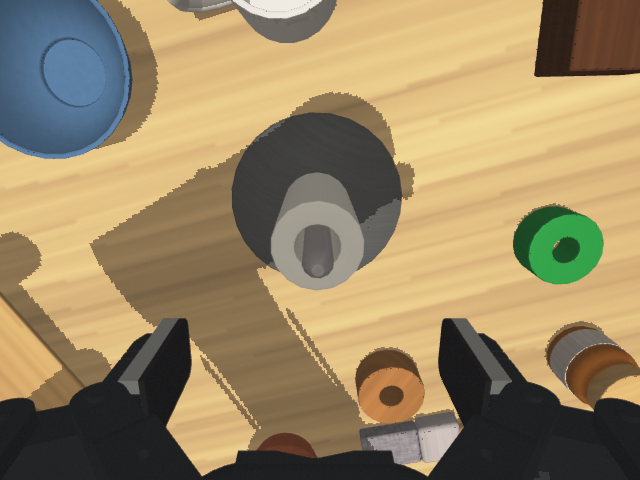

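The tube's top ring is centred at about (317,243), the rod tip is at (317,270), and the foot's centre is at about (317,195).

```bash
python3 -c "
from h import *
print(plane('wrist',(317.3,243.5),132),plane('wrist',(317,269.5),167),plane('wrist',(317,194),22))
delta((614.5,12.5,101),down(np.radians(-105.2)))"
```

```text
[619.7  13.1 132. ] [618.1  14.  167. ] [625.9  10.9  22. ]
shift cm [ 0.3 -0.3 11. ] turn [-0.  0.  0.] deg 0.1
```

```bash
python3 -c "
from h import *
delta((617,13,102))"; python3 -m handwheel '[0.1,-0.5,4,0,0,0,1, 0.1,-0.5,8,0,0,0,1, 0.1,-0.5,10.8,0,0,0,1, 0.1,-0.5,10.8,0,0,0,1,  0.1,-0.5,10.8,0,0,0,1, 0.1,-0.5,10.8,0,0,0,0.3]'
python3 -m handwheel '[0,0,0,0,0,0,0.4, 0,0,0,0,0,0,0.4, 0,0,0,0,0,0,0.4, 0,0,0,0,0,0,0.4, 0,0,0,0,0,0,0.4]' 40;  python3 -c "
from h import *
st()"
```

```text
shift cm [ 0.1 -0.5 10.9] turn [0. 0. 0.] deg 0.0
t: 2.7
tool_pos: [618.3, 12.7, 104.1]
eef_rot: [[-0.262, -0.965, 0.003], [-0.965, 0.262, 0.001], [-0.001, -0.003, -1.0]]
contact_force: [-0.8, 0.7, 0.4]
width: 69.9
t: 3.32
tool_pos: [618.3, 12.4, 103.6]
eef_rot: [[-0.262, -0.965, 0.003], [-0.965, 0.262, 0.0], [-0.001, -0.003, -1.0]]
contact_force: [-0.4, 1.3, 5.6]
width: 50.2
t 3.33 p [618.3  12.4 103.6] w 50.2 F [-0.4  1.3  5.6] q [ 0.3  0.5  0.1  0.  -1.2  1. ]
```

```bash
python3 -m handwheel '[0,0,-4,0,0,0,0.4, 0,0,-9,0,0,0,0.4, 0,0,-15,0,0,0,0.4, 0,0,-17,0,0,0,0.4, 0,0,-17,0,0,0,0.4]';  python3 -c "
from h import *
st();snap('top','t2.png');snap('scene','s2.png'); delta((547,-341,270))"
```

```text
t: 3.95
tool_pos: [617.7, 12.4, 273.2]
eef_rot: [[-0.263, -0.965, 0.003], [-0.965, 0.263, 0.001], [-0.002, -0.002, -1.0]]
contact_force: [0.0, 0.5, -1.9]
width: 50.1
t 3.95 p [617.7  12.4 273.2] w 50.1 F [ 0.   0.5 -1.9] q [ 0.3  0.4  0.4 -0.  -1.6  1. ]
shift cm [35.9 -2.6  0. ] turn [0. 0. 0.] deg 0.0
```

View pics/s2.png

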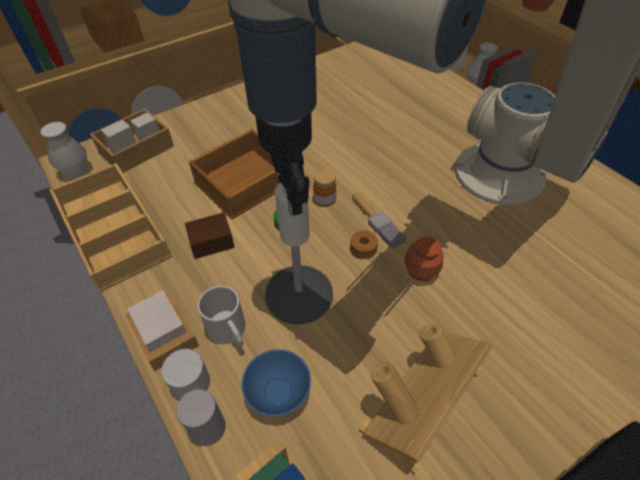

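```bash
python3 -m handwheel '[36,-2.6,0,0,0,0,0.4, 36,-2.6,0,0,0,0,0.4, 36,-2.6,0,0,0,0,0.4, 36,-2.6,0,0,0,0,0.4, 36,-2.6,0,0,0,0,0.4, 36,-2.6,0,0,0,0,0.4, 36,-2.6,0,0,0,0,0.4, 36,-2.6,0,0,0,0,0.4]';  python3 -c "
from h import *
st();snap('top','t3.png');delta((547,-341,96))"
```

```text
t: 5.05
tool_pos: [547.3, -341.6, 270.1]
eef_rot: [[-0.263, -0.965, -0.003], [-0.965, 0.263, 0.002], [-0.001, 0.003, -1.0]]
contact_force: [-0.2, 0.3, -0.6]
width: 49.8
t 5.05 p [ 547.3 -341.6  270.1] w 49.8 F [-0.2  0.3 -0.6] q [-0.3  0.5  0.5 -0.  -1.6  1.6]
shift cm [ 0.   0.  17.5] turn [0. 0. 0.] deg 0.0
```

View pics/t3.png

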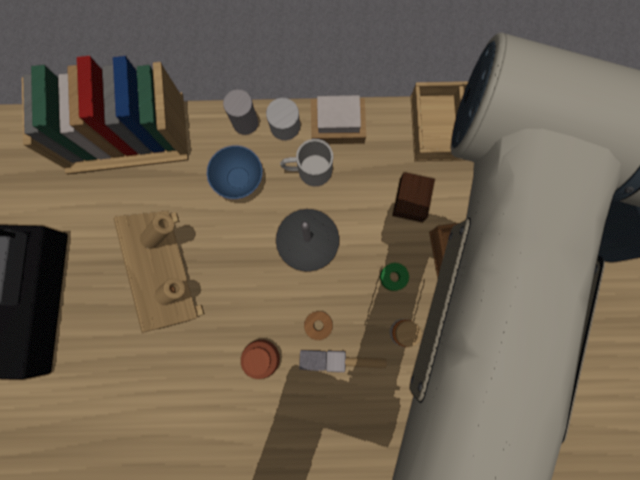

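The arm hides the crate in this view. The bare rod and the foot at (307,240) are unobstructed. I'll lower the tube.

```bash
python3 -m handwheel '[0,0,5,0,0,0,0.4, 0,0,10,0,0,0,0.4, 0,0,15,0,0,0,0.4, 0,0,17,0,0,0,0.4, 0,0,17.7,0,0,0,0.4, 0,0,17.9,0,0,0,0.4, 0,0,17.9,0,0,0,0.4]';  python3 -c "
from h import *
st()"
```

```text
t: 5.98
tool_pos: [548.6, -341.9, 94.4]
eef_rot: [[-0.262, -0.965, 0.002], [-0.965, 0.262, -0.001], [0.0, -0.002, -1.0]]
contact_force: [-0.8, 0.6, -1.0]
width: 49.9
t 5.97 p [ 548.6 -341.9   94.4] w 49.9 F [-0.8  0.6 -1. ] q [-0.3  0.5  0.1  0.  -1.2  1.6]
```

```bash
python3 -m handwheel '[0,0,0.3,0,0,0,0.4, 0,0,0.5,0,0,0,0.4, 0,0,0.5,0,0,0,0.4, 0,0,0.5,0,0,0,0.4]';  python3 -m handwheel '[0,0,0,0,0,0,0.7, 0,0,0,0,0,0,0.8, 0,0,0,0,0,0,0.9, 0,0,0,0,0,0,1, 0,0,0,0,0,0,1]'; python3 -m handwheel '[0,0,-5,0,0,0,1, 0,0,-10,0,0,0,1, 0,0,-17,0,0,0,1, 0,0,-17,0,0,0,1,0,0,-17,0,0,0,1]'; python3 -c "
from h import *
st();snap('wrist','w4.png');snap('scene','s4.png')"
```

```text
t: 6.48
tool_pos: [548.3, -342.1, 89.6]
eef_rot: [[-0.262, -0.965, 0.002], [-0.965, 0.262, -0.001], [0.0, -0.002, -1.0]]
contact_force: [-1.3, 1.9, 5.5]
width: 49.8
t: 7.1
tool_pos: [547.8, -341.9, 88.1]
eef_rot: [[-0.263, -0.965, -0.0], [-0.965, 0.263, 0.0], [-0.0, 0.0, -1.0]]
contact_force: [-0.6, -0.2, 0.1]
width: 85.6
t: 7.72
tool_pos: [548.1, -341.9, 258.5]
eef_rot: [[-0.263, -0.965, 0.001], [-0.965, 0.263, -0.0], [-0.0, -0.001, -1.0]]
contact_force: [1.2, 0.1, -0.8]
width: 85.0
t 7.72 p [ 548.1 -341.9  258.5] w 85.0 F [ 1.2  0.1 -0.8] q [-0.3  0.5  0.5 -0.  -1.6  1.6]
```

View pics/w4.png

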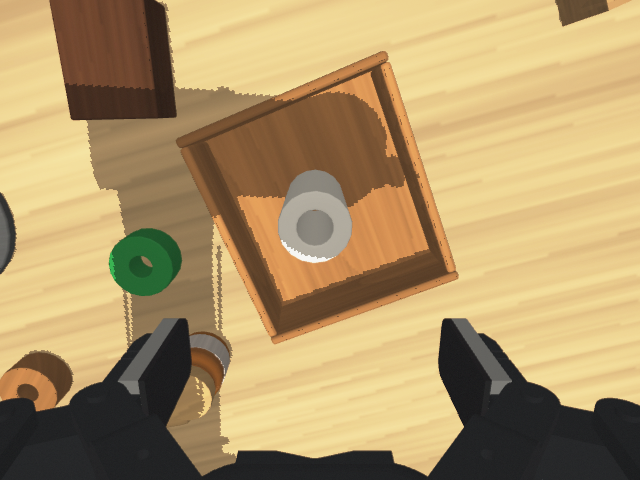

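View pics/s4.png

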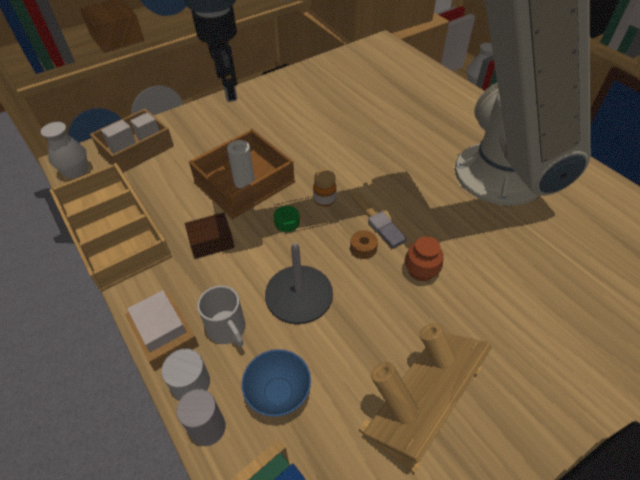

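The tube stands upright inside the crate at wrist (315,226), let go. In the scene view the rod is bare, with its tip at (295,247). Next is the rack.

```bash
python3 -c "
from h import *
print('tube bias check',plane('wrist',(315.3,226.5),118))
for a in ['s4']: pass
s=cv2.imread('pics/s4.png');t=cv2.imread('pics/t3.png')
cv2.imwrite('pics/z.png',np.hstack([cv2.resize(s[230:330,255:345],None,fx=4,fy=4,interpolation=2),cv2.resize(t[195:295,265:355],None,fx=4,fy=4,interpolation=2)]))
delta((575,270,262),down(np.radians(-165.5)))"; python3 -m handwheel '[-34,-4,-0.3,0,0,0.6,1, -34,-4,-0.3,0,0,0.6,1, -34,-4,-0.3,0,0,0.6,1, -34,-4,-0.3,0,0,0.6,1, -34,-4,-0.3,0,0,0.6,1, -34,-4,-0.3,0,0,0.6,1, -34,-4,-0.3,0,0,0.6,1, -34,-4,-0.3,0,0,0.6,1]'; python3 -c "
from h import *
st();delta((575,270,262),down(np.radians(-165.5)))"
```

```text
tube bias check [ 548.5 -341.4  118. ]
shift cm [-59.7  13.4  -0.5] turn [ 0.  -0.   1.1] deg 60.3
t: 8.82
tool_pos: [675.3, -24.7, 259.8]
eef_rot: [[-0.762, -0.648, -0.002], [-0.648, 0.762, -0.001], [0.002, 0.001, -1.0]]
contact_force: [-0.6, 0.9, -0.2]
width: 85.3
t 8.82 p [675.3 -24.7 259.8] w 85.3 F [-0.6  0.9 -0.2] q [ 0.2  0.5  0.6  0.  -1.6  0.5]
shift cm [-11.5  28.9  -0.2] turn [ 0.  -0.   0.5] deg 25.9
```

View pics/z.png

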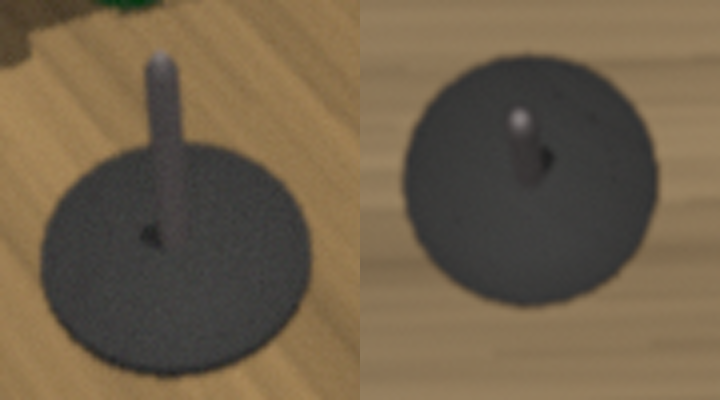

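The crop shows the rod tip at scene (295,244.5) and top (305,224.5). The wrist camera's estimate of the released tube agrees with the TCP to 1 mm.

```bash
python3 -c "
from h import *
print(tri('scene',(295,244.5),'top',(305,224.5)))"; python3 -m handwheel '[-11.5,28.9,-0.2,0,0,0.5,1, -11.5,28.9,-0.2,0,0,0.5,1, -11.5,28.9,-0.2,0,0,0.45,1, -11.5,28.9,-0.2,0,0,0.45,1, -11.5,28.9,-0.2,0,0,0.45,1, -11.5,28.9,-0.2,0,0,0.45,1, -11.5,28.9,-0.2,0,0,0.45,1]'; python3 -c "
from h import *
st();snap('wrist','w5.png')"
```

```text
(array([616.3,  13.1, 163.5]), np.float64(1.340581353536606))
t: 9.7
tool_pos: [576.1, 269.3, 263.1]
eef_rot: [[-0.968, -0.252, -0.0], [-0.252, 0.968, -0.001], [0.0, -0.001, -1.0]]
contact_force: [-0.3, -0.7, 0.1]
width: 85.6
t 9.7 p [576.1 269.3 263.1] w 85.6 F [-0.3 -0.7  0.1] q [ 0.7  0.4  0.4  0.  -1.6 -0.4]
```

View pics/w5.png

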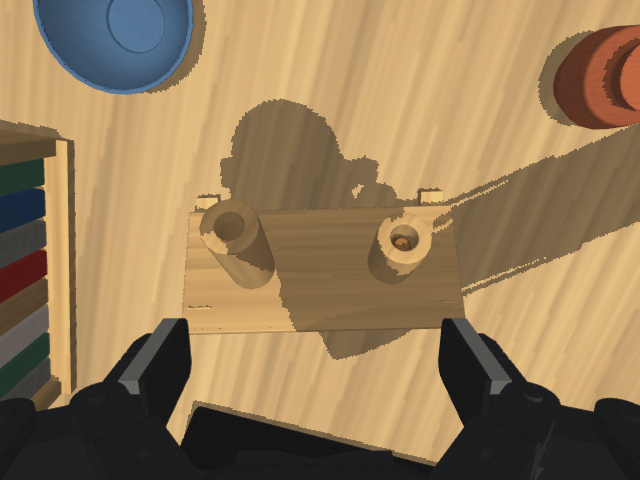

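The long sleeve's upper end is at (229,228), with its axis running down to about (248,275). The short one is at (404,241). The board's edges are turned about 1.2° from the tool's x axis. A black object shows at the bottom, with its edge running from (197,403) to (440,465).

```bash
python3 -c "
from h import *
o=get_obs()
L=(163.25,223.25)
print('long wrist z134',plane('wrist',(229,228),134),'z132',plane('wrist',(229,228),132))
print(tri('wrist',(229,228),'top',L),tri('wrist',(229,228),'scene',(383,372.2)))
print('short',tri('wrist',(404,241),'top',(174,288.75)))
print('black',tri('wrist',(197,403),'top',(66,233)))
print('board edges z?',plane('wrist',(185,333),60),plane('wrist',(465,327),60))
print(tri('wrist',(185,333),'top',(105+37/4,195+85/4)),tri('wrist',(465,327),'top',(105+150/4,195+550/4)))
print(tri('wrist',(190,212),'top',(105+258/4,195+65/4)))
"
```

```text
long wrist z134 [633. 282. 134.] z132 [633.3 282.6 132. ]
(array([635.7, 288.5, 113.6]), np.float64(0.21826094571682314)) (array([631.8, 282.1, 136.2]), np.float64(2.41130860438839))
short (array([509.3, 268.6, 101.3]), np.float64(1.5941148445754116))
black (array([649.9, 559.9, -32. ]), np.float64(0.2476967980884544))
board edges z? [662.4 412.1  60. ] [418.7 342.8  60. ]
(array([658.8, 399.1,  81.3]), np.float64(0.9549218996034984)) (array([427.8, 334.7,  77.6]), np.float64(1.3102299761387701))
(array([698.6, 330.1, -40.1]), np.float64(2.6570532176240502))
```

```bash
cat >> h.py <<'E'
def rackR(tilt=23,yaw=15.6):
    y=np.radians(yaw);T=np.radians(tilt);e=np.array([np.cos(y),np.sin(y),0]);l=np.array([np.sin(y),-np.cos(y),0])
    z=l*np.sin(T)-np.array([0,0,np.cos(T)]);x=-e;return np.c_[x,np.cross(z,x),z]
AX=np.array([.154,-.552,.819])
E
python3 -c "
from h import *
R=rackR();print(R)
delta((617.3,334.5,200),R)"
```

```text
[[-1.  -0.2  0.1]
 [-0.3  0.9 -0.4]
 [-0.  -0.4 -0.9]]
shift cm [-5.6  5.3  6.3] turn [ 0.4 -0.  -0. ] deg 23.0
```

```bash
python3 -m handwheel '[-5.6,5.3,0,0.2,0,-0.02,1, -5.6,5.3,2,0.4,0,-0.02,1, -5.6,5.3,4,0.4,0,-0.02,1, -5.6,5.3,6.3,0.4,0,-0.02,1, -5.6,5.3,6.3,0.4,0,-0.02,1]'; python3 -c "
from h import *
st();snap('wrist','w6.png');snap('scene','s6.png');delta((628.9,293,85),rackR())"
```

```text
t: 10.38
tool_pos: [617.0, 333.4, 198.1]
eef_rot: [[-0.963, -0.25, 0.098], [-0.269, 0.885, -0.379], [0.008, -0.391, -0.92]]
contact_force: [-0.1, -0.8, 1.1]
width: 85.5
t 10.38 p [617.  333.4 198.1] w 85.5 F [-0.1 -0.8  1.1] q [ 0.9  0.7  0.5  0.3 -1.6 -0.6]
shift cm [ 0.   0.6 12.4] turn [ 0. -0.  0.] deg 0.2
```

View pics/w6.png

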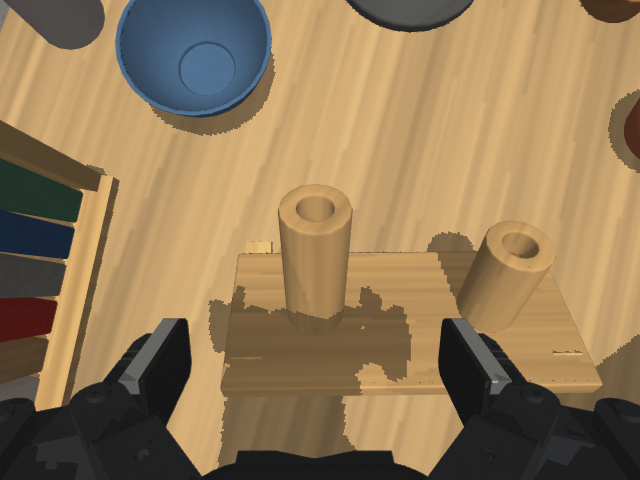

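View pics/s6.png

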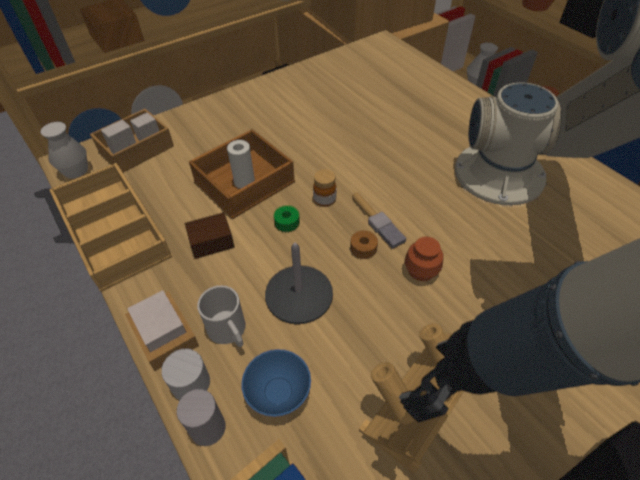

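The long sleeve is centred between the fingers: upper end at (315,209), lower end at (315,325), axis nearly vertical in the picture. I'll check it against the prediction.

```bash
python3 -c "
from h import *
print(tri('wrist',(315.5,209),'scene',(383,372.2)), tri('wrist',(315.5,209),'top',(163.25,223.25)))
for p in [(632,282,134),np.array((632,282,134))-100*AX]: print(proj('wrist',p))
"
```

```text
(array([633.1, 283.6, 142. ]), np.float64(1.7017079723628574)) (array([632.6, 281.5, 132.4]), np.float64(2.364608558174232))
[318.2 210.9]
[317.  309.5]
```

```bash
python3 -m handwheel '[-0.1,0.6,4,0,0,0,1, -0.1,0.6,8,0,0,0,1, -0.1,0.6,11,0,0,0,1, -0.1,0.6,12.4,0,0,0,1, -0.1,0.6,12.4,0,0,0,1, -0.1,0.6,12.4,0,0,0,1]'; python3 -c "
from h import *
st();snap('wrist','w7.png')"
```

```text
t: 11.22
tool_pos: [629.9, 295.6, 85.5]
eef_rot: [[-0.962, -0.25, 0.105], [-0.271, 0.887, -0.374], [0.001, -0.388, -0.922]]
contact_force: [0.4, -0.3, -0.1]
width: 85.4
t 11.22 p [629.9 295.6  85.5] w 85.4 F [ 0.4 -0.3 -0.1] q [ 0.8  0.7  0.2  0.3 -1.4 -0.7]
```

View pics/w7.png

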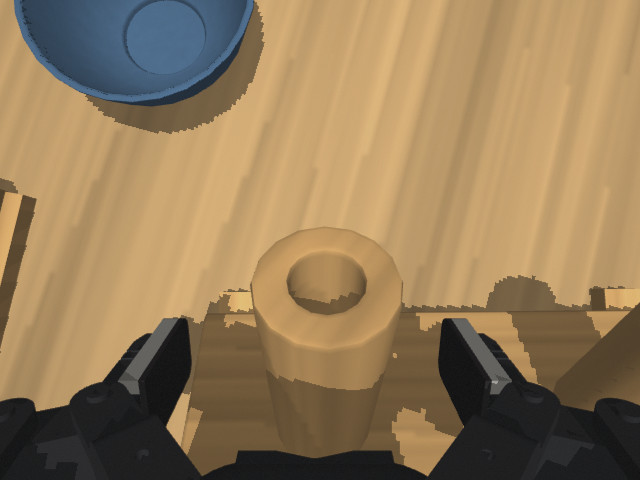

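The sleeve's upper end is at (327,288) and the fingers' midpoint is at column 315, so the sleeve sits about 3 mm toward tool +x. I'll centre on it and close.

```bash
python3 -m handwheel '[0.3,0.1,0,0,0,0,1, 0.3,0.1,0,0,0,0,1, 0.3,0.1,0,0,0,0,0.6, 0.3,0.1,0,0,0,0,0.4, 0.3,0.1,0,0,0,0,0.2, 0.3,0.1,0,0,0,0,0.2, 0.3,0.1,0,0,0,0,0.2, 0.3,0.1,0,0,0,0,0.2]' 40; python3 -c "
from h import *
st();snap('wrist','w8.png');A=np.array(get_obs()['eef_rot']);print('axis in tool',A.T@AX*10)"
```

```text
t: 12.28
tool_pos: [626.0, 294.9, 83.4]
eef_rot: [[-0.963, -0.251, 0.103], [-0.271, 0.886, -0.376], [0.003, -0.389, -0.921]]
contact_force: [0.5, 1.4, 1.4]
width: 39.4
t 12.28 p [626.  294.9  83.4] w 39.4 F [0.5 1.4 1.4] q [ 0.8  0.7  0.2  0.3 -1.4 -0.7]
axis in tool [ 0.  -8.5 -5.3]
```

View pics/w8.png

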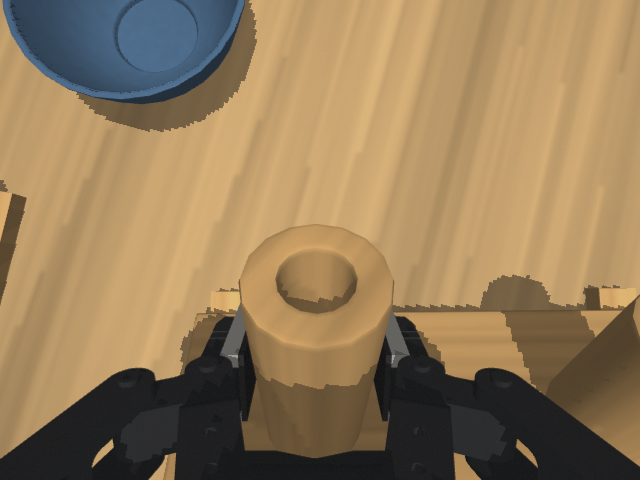

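```bash
python3 -m handwheel '[0,-0.85,-0.53,0,0,0,0.2, 0,-1.7,-1.06,0,0,0,0.2, 0,-2.55,-1.6,0,0,0,0.2, 0,-3.4,-2.1,0,0,0,0.2, 0,-3.4,-2.1,0,0,0,0.2]' 70; python3 -c "
from h import *
st();snap('scene','s9.png')"
```

```text
t: 12.95
tool_pos: [632.5, 271.7, 116.7]
eef_rot: [[-0.963, -0.25, 0.102], [-0.27, 0.887, -0.376], [0.003, -0.389, -0.921]]
contact_force: [-0.0, 0.4, -1.0]
width: 38.6
t 12.95 p [632.5 271.7 116.7] w 38.6 F [-0.   0.4 -1. ] q [ 0.8  0.7  0.2  0.3 -1.4 -0.6]
```

View pics/s9.png

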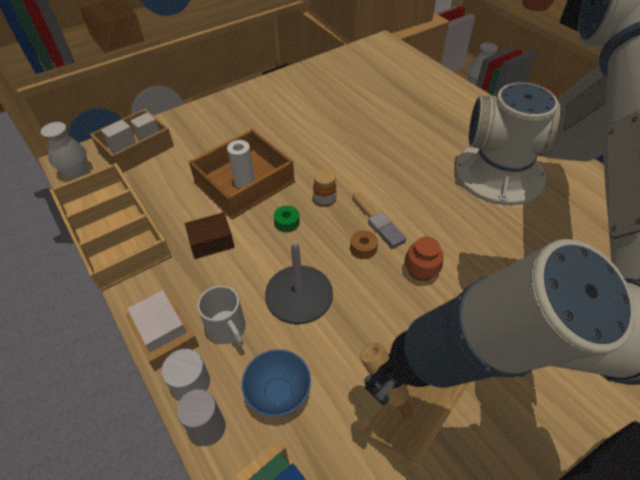

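The sleeve is coming off cleanly. The peg shows at (403,403) and the forces are about 1 N. I'll continue.

```bash
python3 -m handwheel '[0,-1.3,-0.8,0,0,0,0.2, 0,-2.6,-1.6,0,0,0,0.2, 0,-3.9,-2.4,0,0,0,0.2, 0,-5.2,-4,0,0,0,0.2, 0,-6,-8,0,0,0,0.2, 0,-8,-12,0,0,0,0.2, 0,-8,-12,0,0,0,0.2]'; python3 -c "
from h import *
st();snap('wrist','w10.png');snap('scene','s10.png')"
```

```text
t: 13.88
tool_pos: [641.5, 246.9, 263.5]
eef_rot: [[-0.963, -0.248, 0.11], [-0.271, 0.888, -0.371], [-0.005, -0.387, -0.922]]
contact_force: [0.7, -0.3, -0.6]
width: 39.1
t 13.88 p [641.5 246.9 263.5] w 39.1 F [ 0.7 -0.3 -0.6] q [ 0.8  0.6  0.5  0.3 -1.7 -0.5]
```

View pics/w10.png

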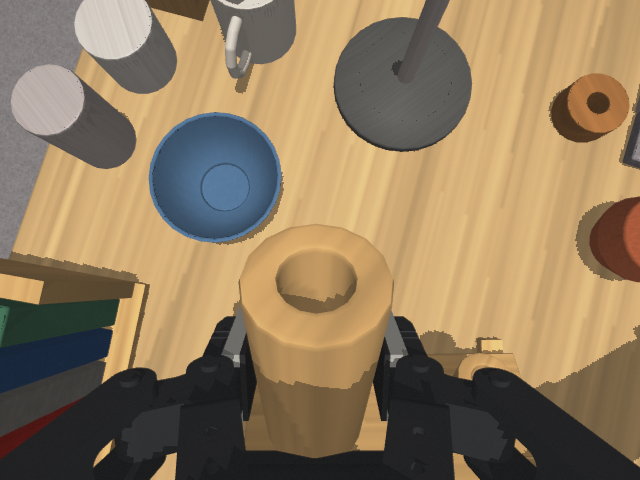

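View pics/s10.png

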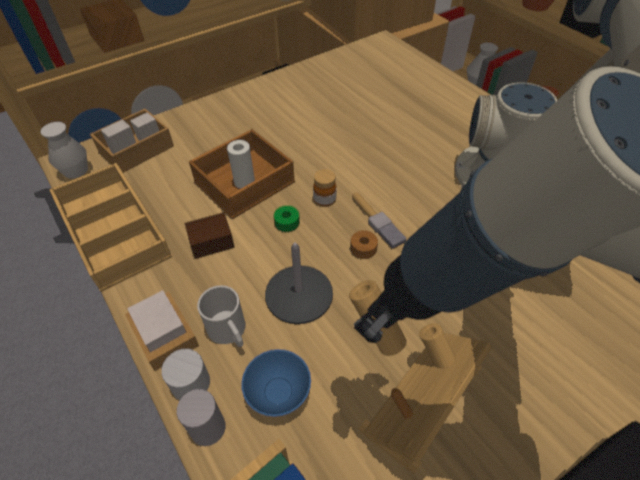

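The sleeve hangs unchanged in the grip, with its end ring at wrist (316,286), and is clear of everything. The empty peg is at scene (402,402). Next I work out the pose that holds the sleeve upright above the rod, with the gripper body toward the base.

```bash
cat >> h.py <<'E'
D=np.array([0,-.85,-.527]);D/=np.linalg.norm(D);ET=np.array([-.3,-32.,-40.])
def lampR(bang=180.):  # sleeve upright, gripper body horizontally toward angle bang
    t=np.radians(bang);h=np.array([np.cos(t),np.sin(t),0]);up=np.array([0,0,1.])
    xt=np.cross(up,h); # check handedness below
    xt=-xt if False else xt
    # tool basis in (x, d, x cross d)
    M=np.c_[[1,0,0],D,np.cross([1,0,0],D)]
    for s in(1,-1):
        W=np.c_[s*xt,up,np.cross(s*xt,up)];R=W@M.T
        if (-R[:,2])@h>0: return R
def tcpfor(xy,zb,R): return np.array([xy[0],xy[1],zb+100.])-R@ET
E
python3 -c "
from h import *
for ang in(180,140):
  R=lampR(ang);print(R,tcpfor((617,13),205,R));delta(tcpfor((617,13),205,R),R)"
```

```text
[[-0.  -0.5  0.8]
 [-1.   0.  -0. ]
 [ 0.  -0.8 -0.5]] [634.1  12.7 256.7]
shift cm [  6.9 -20.5   8.8] turn [ 0.5 -0.9 -1. ] deg 81.2
[[-0.6 -0.4  0.7]
 [-0.8  0.3 -0.5]
 [ 0.  -0.8 -0.5]] [629.9   1.8 256.7]
shift cm [  7.6 -21.4   9.2] turn [ 0.6 -0.4 -0.5] deg 48.9
```

```bash
python3 -c "
from h import *
np.set_printoptions(precision=3)
R=lampR(180);o=get_obs();print(Ro.from_matrix(np.array(o['eef_rot']).T@R).as_rotvec())
T=tcpfor((617,13),225,R);delta(T)"
```

```text
[ 0.529 -0.856 -0.998]
shift cm [  6.91 -21.31   7.01] turn [0. 0. 0.] deg 0.0
```

```bash
python3 -m handwheel '[0.9,-2.7,0.9,0.066,-0.107,-0.125,0.2, 1.7,-5.3,1.8,0.132,-0.214,-0.25,0.2, 2.6,-8,2.7,0.198,-0.321,-0.374,0.2, 3.5,-10.7,3.5,0.264,-0.428,-0.499,0.2, 4.3,-13.3,4.4,0.33,-0.535,-0.624,0.2, 5.2,-16,5.3,0.396,-0.642,-0.748,0.2, 6.1,-18.7,6.2,0.462,-0.749,-0.873,0.2, 6.9,-21.3,7,0.529,-0.856,-0.998,0.2]'; python3 -c "
from h import *
st();R=lampR(180);delta(tcpfor((617,13),225,R),R)"
```

```text
t: 14.98
tool_pos: [625.7, 12.9, 312.4]
eef_rot: [[-0.065, -0.612, 0.788], [-0.998, 0.047, -0.047], [-0.008, -0.789, -0.614]]
contact_force: [-2.2, 101.7, -11.2]
width: 38.6
t 14.97 p [625.7  12.9 312.4] w 38.6 F [ -2.2 101.7 -11.2] q [ 0.  -0.1 -0.8  1.7 -0.1 -0.2]
shift cm [-0.   2.3  2.9] turn [ 0.1 -0.  -0. ] deg 7.1
```

The contact force is 101 N along y, and joints 4 and 5 are near their limits. I'll look before moving again.

```bash
python3 -c "
from h import *
st();snap('scene','s11.png');o=get_obs();print(np.array(o['joint_positions']).round(3),np.array(o['joint_vel']).round(3),o['wrist_torque'],np.array(o['joint_torque']).round(1));snap('wrist','w11.png');st()"
```

```text
t 14.97 p [625.7  12.9 312.4] w 38.6 F [ -2.2 101.7 -11.2] q [ 0.  -0.1 -0.8  1.7 -0.1 -0.2]
[ 0.  -0.1 -0.8  1.7 -0.1 -0.2] [ 0.2  0.1  0.1  0.  -0.  -0.3] [-1.5  2.1 -2.3] [18.7 -4.5 21.1  6.8  9.8 -0.9]
t 15.07 p [627.    1.4 319.2] w 38.6 F [ 1.1  2.  -1.4] q [ 0.  -0.1 -0.8  1.7 -0.1 -0.2]
```

View pics/s11.png

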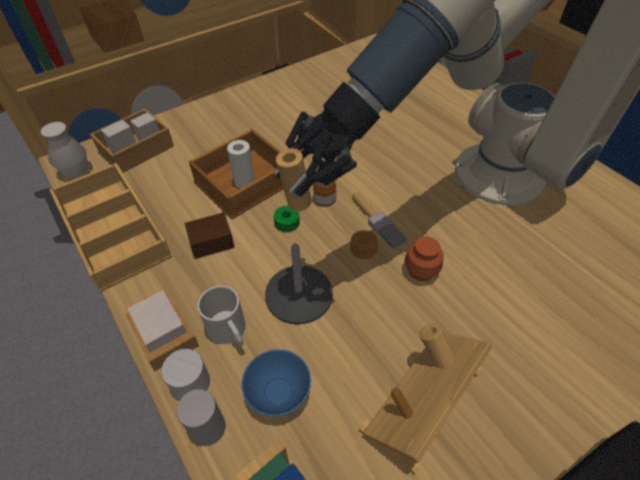

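View pics/w11.png

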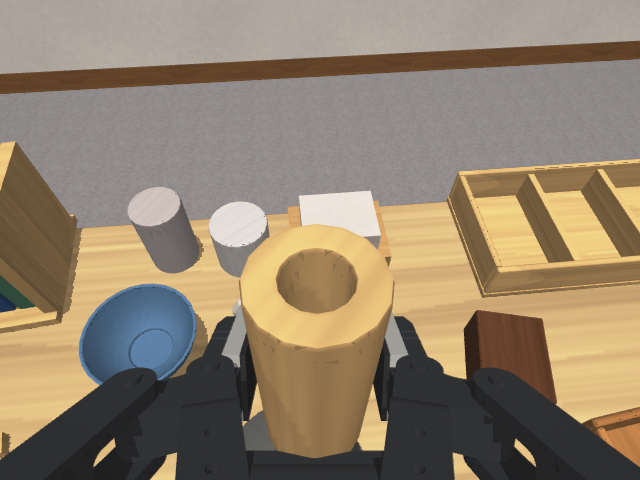

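The 101 N came from the abrupt stop: it reads about 2 N now, and the sleeve still sits the same in the grip. The radial pose runs joints 4 and 5 to their limits, so I'll bring the gripper body round to the +y side instead, and move more gently.

```bash
python3 -c "
from h import *
np.set_printoptions(precision=3,suppress=True)
o=get_obs();print(np.array(o['joint_positions']),np.array(o['eef_rot']))
for a in (140,100):
  R=lampR(a);print(Ro.from_matrix(np.array(o['eef_rot']).T@R).as_rotvec())
  T=tcpfor((617,13),250,R);print(T);delta(T)"
```

```text
[ 0.01  -0.135 -0.797  1.71  -0.072 -0.204] [[-0.087 -0.602  0.793]
 [-0.996  0.059 -0.064]
 [-0.008 -0.796 -0.605]]
[0.095 0.508 0.34 ]
[629.933   1.757 301.726]
shift cm [-0.04  1.21  1.28] turn [0. 0. 0.] deg 0.0
[0.086 1.083 0.737]
[619.68   -3.926 301.726]
shift cm [0.61 1.8  0.51] turn [0. 0. 0.] deg 0.0
```

```bash
python3 -m handwheel '[0,0.2,0.2,0.01,0.05,0.03,0.2, 0,0.4,0.4,0.03,0.12,0.08,0.2, 0,0.6,0.6,0.05,0.2,0.14,0.2, 0,0.8,0.8,0.06,0.3,0.2,0.2, 0,1,1,0.08,0.4,0.27,0.2, 0,1.2,1.2,0.09,0.48,0.32,0.2, 0,1.2,1.3,0.095,0.508,0.34,0.2]'; python3 -c "
from h import *
np.set_printoptions(precision=3,suppress=True)
st();o=get_obs()
for a in (140,100):
  R=lampR(a);print(Ro.from_matrix(np.array(o['eef_rot']).T@R).as_rotvec())
  T=tcpfor((617,13),250,R);print(T);delta(T)"
```

```text
t: 15.95
tool_pos: [630.9, 16.3, 296.7]
eef_rot: [[-0.626, -0.418, 0.659], [-0.78, 0.332, -0.531], [0.003, -0.846, -0.533]]
contact_force: [-0.1, 0.3, -0.2]
width: 38.5
t 15.95 p [630.865  16.312 296.688] w 38.5 F [-0.103  0.324 -0.231] q [ 0.57  0.1  -0.68  1.34 -0.97 -0.61]
[0.008 0.017 0.014]
[629.933   1.757 301.726]
shift cm [ 1.19 -0.87  0.44] turn [0. 0. 0.] deg 0.0
[0.006 0.609 0.384]
[619.68   -3.926 301.726]
shift cm [ 2.28 -0.63  0.07] turn [0. 0. 0.] deg 0.0
```

```bash
python3 -m handwheel '[0.3,-0.1,0,0,0.05,0.03,0.2, 0.6,-0.2,0,0,0.15,0.09,0.2, 1,-0.3,0,0,0.26,0.16,0.2, 1.4,-0.4,0,0,0.38,0.24,0.2, 1.8,-0.5,0,0,0.48,0.3,0.2, 2.1,-0.6,0.1,0,0.56,0.35,0.2, 2.3,-0.6,0.1,0.006,0.609,0.384,0.2, 2.3,-0.6,0.1,0.006,0.609,0.384,0.2]'; python3 -c "
from h import *
np.set_printoptions(precision=3,suppress=True)
st();o=get_obs()
R=lampR(100);print(Ro.from_matrix(np.array(o['eef_rot']).T@R).as_rotvec())
T=tcpfor((617,13),200,R);print(T);delta(T)
snap('scene','s12.png');snap('top','t12.png');snap('wrist','w12.png')"
```

```text
t: 16.95
tool_pos: [620.0, -5.3, 301.6]
eef_rot: [[-0.985, -0.091, 0.148], [-0.174, 0.52, -0.836], [-0.0, -0.849, -0.528]]
contact_force: [-0.4, 0.2, -1.2]
width: 38.3
t 16.95 p [620.003  -5.275 301.596] w 38.3 F [-0.421  0.17  -1.228] q [ 0.64  0.46 -0.12  0.86 -1.6  -0.73]
[ 0.001  0.    -0.   ]
[619.68   -3.926 251.726]
shift cm [0.01 4.31 2.51] turn [0. 0. 0.] deg 0.0
```

View pics/s12.png

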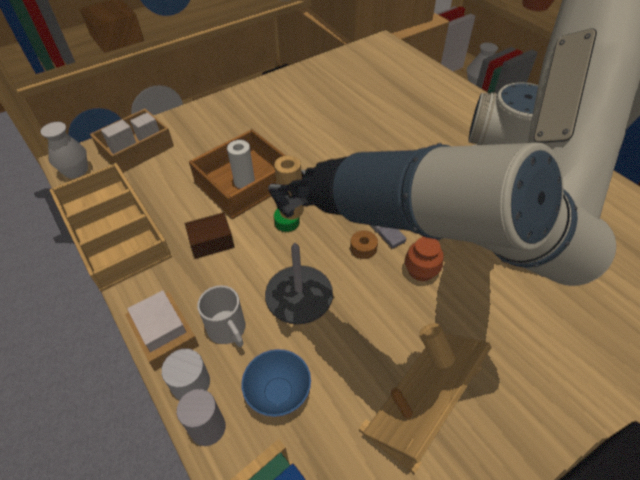

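View pics/w12.png

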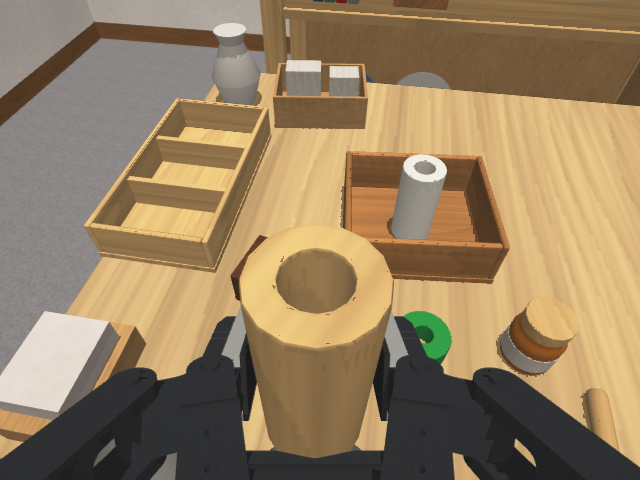

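View pics/t12.png

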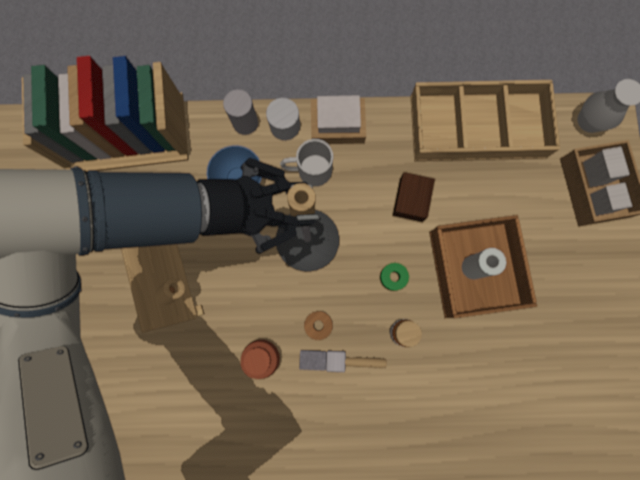

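The sleeve hangs upright over the lamp. Its top ring is at scene (288,163), top (301.5,197) and wrist (316,284), and the joints are comfortable again. I'll triangulate it.

```bash
python3 -c "
from h import *
t=cv2.imread('pics/t12.png');s=cv2.imread('pics/s12.png')
cv2.imwrite('pics/z2.png',np.hstack([cv2.resize(s[140:260,250:340],None,fx=4.4,fy=4.4,interpolation=2),cv2.resize(t[170:290,255:345],None,fx=4.4,fy=4.4,interpolation=2)]))
o=get_obs();A=np.array(o['eef_rot']);print('E pred',A@ET+o['tool_pos'],'D',A@D, tri('scene',(288,163),'top',(301.5,197)))
print(proj('scene',A@ET+o['tool_pos']),proj('top',A@ET+o['tool_pos']))"
```

```text
E pred [616.7  11.4 351.1] D [-0. -0.  1.] (array([615.8,  11.1, 353.2]), np.float64(1.3072451234217686))
[287.2 164.3] [301.1 197.1]
```

View pics/z2.png

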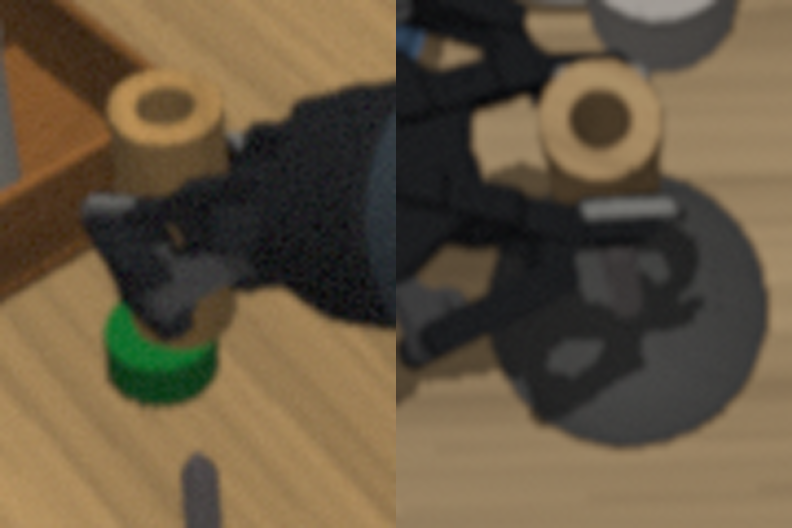

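```bash
python3 -c "
from h import *
print('tip scene z166',plane('scene',(295.2,244.5),166),'top',plane('top',(305,224.5),166))
print('E scene',plane('scene',(287.7,164.3),351),'top',plane('top',(301.2,197),351))
c=np.array([616.7,11.4,251])
print('bottom centre',proj('scene',c),'rim', np.array([proj('scene',c+20*np.array([np.cos(a),np.sin(a),0])) for a in np.arange(0,6.28,.02)]).max(0))
"
```

```text
tip scene z166 [616.5  15.5 166. ] top [616.3  12.6 166. ]
E scene [616.1  11.7 351. ] top [616.9  11.3 351. ]
bottom centre [291.1 210.5] rim [303.2 219.5]
```

The lower rim matches the prediction to under 1 px, so the sleeve is upright. The rod is at about (616.7,13.7). I'll centre the sleeve and lower it to just above the tip.

```bash
python3 -c "
from h import *
np.set_printoptions(precision=3,suppress=True)
R=lampR(100)
delta(tcpfor((616.7,13.7),176,R),R);delta(tcpfor((616.7,13.7),122,R),R)"
```

```text
shift cm [-0.01  6.49  3.78] turn [ 0.001  0.002 -0.001] deg 0.2
shift cm [-0.   11.08  6.63] turn [ 0.001  0.002 -0.001] deg 0.2
```

```bash
python3 -m handwheel '[0,0.8,0.3,0,0,0,0.2, 0,2,1,0,0,0,0.2, 0,3.5,1.9,0,0,0,0.2, 0,4.9,2.8,0,0,0,0.2, 0,6,3.5,0,0,0,0.2, 0,6.5,3.78,0,0,0,0.2, 0,6.5,3.78,0,0,0,0.2, 0,6.5,3.78,0,0,0,0.2]'; python3 -c "
from h import *
st();s=snap('scene','s13.png')[1];t=snap('top','t13.png')[1]
o=get_obs();A=np.array(o['eef_rot']);E=A@ET+o['tool_pos'];print('E',E,A@D*100);print(proj('scene',E),proj('top',E))
cv2.imwrite('pics/z3.png',np.hstack([cv2.resize(s[170:290,250:340],None,fx=4.4,fy=4.4,interpolation=2),cv2.resize(t[170:290,255:345],None,fx=4.4,fy=4.4,interpolation=2)]))"
```

```text
t: 18.1
tool_pos: [619.9, -2.8, 228.4]
eef_rot: [[-0.985, -0.089, 0.15], [-0.174, 0.521, -0.836], [-0.004, -0.849, -0.529]]
contact_force: [0.6, -0.6, -1.1]
width: 38.7
t 18.1 p [619.9  -2.8 228.4] w 38.7 F [ 0.6 -0.6 -1.1] q [ 0.6  0.5 -0.2  0.9 -1.5 -0.8]
E [617.   14.  276.7] [ -0.4  -0.3 100. ]
[290.9 200.6] [301.6 209.6]
```

View pics/z3.png

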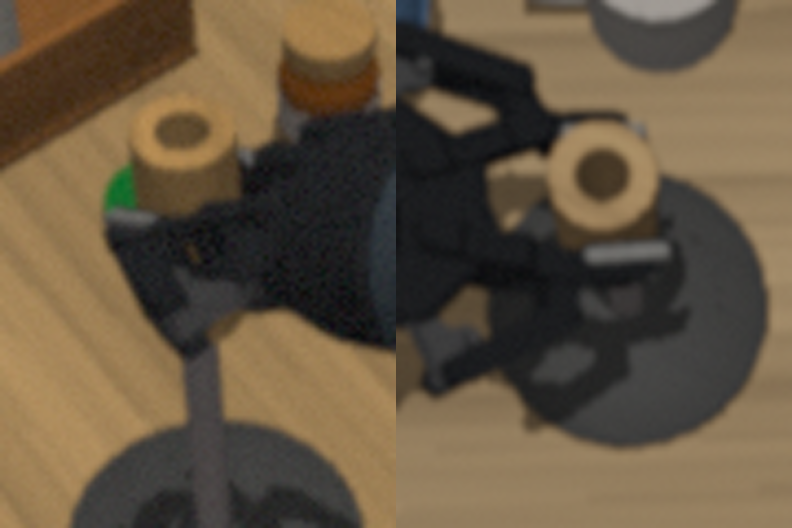

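```bash
python3 -c "
from h import *
for z in (60,100,130,150): print(z,(proj('scene',(616.7,13.7,z))-[250,170])*4.4)"
python3 -m handwheel '[0,0.4,0.25,0,0,0,0.2, 0,0.8,0.5,0,0,0,0.2, 0,1.2,0.75,0,0,0,0.2, 0,1.5,0.95,0,0,0,0.2, 0,1.5,0.95,0,0,0,0.2]'; python3 -c "
from h import *
st()"
```

```text
60 [208.3 475. ]
100 [203.9 421.7]
130 [200.4 379.2]
150 [198.  349.6]
t: 18.82
tool_pos: [619.6, -3.2, 209.8]
eef_rot: [[-0.985, -0.09, 0.149], [-0.174, 0.52, -0.836], [-0.002, -0.849, -0.528]]
contact_force: [-0.1, -0.4, -1.5]
width: 38.6
t 18.82 p [619.6  -3.2 209.8] w 38.6 F [-0.1 -0.4 -1.5] q [ 0.6  0.5 -0.2  0.9 -1.5 -0.9]
```

```bash
python3 -m handwheel '[0,0.3,0.19,0,0,0,0.2, 0,0.6,0.37,0,0,0,0.2, 0,0.9,0.56,0,0,0,0.2, 0,1.2,0.75,0,0,0,0.2, 0,1.2,0.75,0,0,0,0.2]'; python3 -c "
from h import *
st();print(get_obs()['wrist_torque'])"
```

```text
t: 19.45
tool_pos: [619.5, -3.3, 195.4]
eef_rot: [[-0.985, -0.09, 0.148], [-0.173, 0.521, -0.836], [-0.002, -0.849, -0.528]]
contact_force: [-0.4, -2.7, -2.0]
width: 38.6
t 19.45 p [619.5  -3.3 195.4] w 38.6 F [-0.4 -2.7 -2. ] q [ 0.6  0.5 -0.3  0.9 -1.5 -0.9]
[ 2.7  0.7 -0.3]
```

```bash
python3 -m handwheel '[0,0.4,0.35,0,0,0,0.2, 0,0.8,0.61,0,0,0,0.2, 0,1.2,0.87,0,0,0,0.2, 0,1.7,1.17,0,0,0,0.2, 0,1.7,1.17,0,0,0,0.2]'; python3 -c "
from h import *
st();print(get_obs()['wrist_torque'])"
```

```text
t: 20.08
tool_pos: [619.9, -4.0, 174.8]
eef_rot: [[-0.985, -0.09, 0.149], [-0.174, 0.521, -0.836], [-0.002, -0.849, -0.528]]
contact_force: [0.2, 0.3, -1.5]
width: 38.5
t 20.07 p [619.9  -4.  174.8] w 38.5 F [ 0.2  0.3 -1.5] q [ 0.6  0.6 -0.3  0.9 -1.4 -0.9]
[ 2.7  0.5 -0. ]
```

Contact is gone. I'll continue down; about 101 mm is left to the foot.

```bash
python3 -m handwheel '[0,0.6,0.37,0,0,0,0.2, 0,1.2,0.75,0,0,0,0.2, 0,1.9,1.18,0,0,0,0.2, 0,2.6,1.61,0,0,0,0.2, 0,3.3,2.05,0,0,0,0.2, 0,3.8,2.36,0,0,0,0.2, 0,3.8,2.36,0,0,0,0.2]'; python3 -c "
from h import *
st();snap('scene','s14.png')"
```

```text
t: 20.95
tool_pos: [620.0, -4.1, 130.2]
eef_rot: [[-0.985, -0.09, 0.149], [-0.174, 0.52, -0.836], [-0.002, -0.849, -0.528]]
contact_force: [0.5, 0.3, -0.1]
width: 38.3
t 20.95 p [620.   -4.1 130.2] w 38.3 F [ 0.5  0.3 -0.1] q [ 0.6  0.6 -0.3  0.9 -1.4 -1. ]
```

View pics/s14.png

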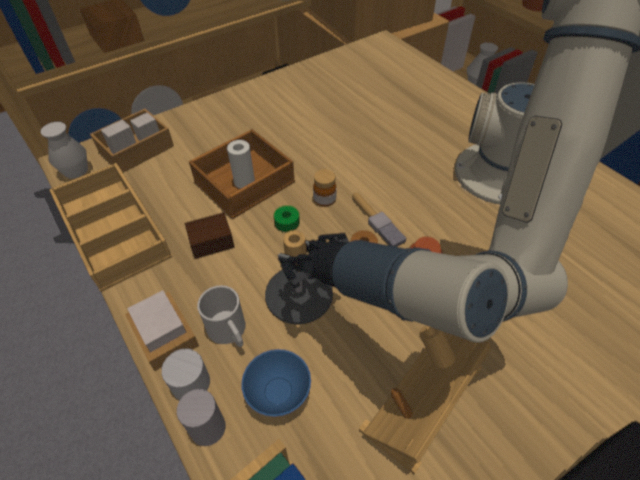

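The sleeve is about halfway down around the rod, with its top ring at (294,241). Before going lower I'll check that the wrist clears the short sleeve (435,345) and the pot.

```bash
python3 -c "
from h import *
snap('top','t14.png')
o=get_obs();A=np.array(o['eef_rot'])
for L in (150,200,250,300,350): 
  p=o['tool_pos']-A[:,2]*L; print(L,p,proj('scene',p),proj('top',p))"
```

```text
150 [597.8 121.5 210. ] [339.2 263.9] [240.5 231.1]
200 [590.4 163.3 236.4] [359.7 269.3] [212.2 233.1]
250 [582.9 205.  262.9] [382.6 275.4] [181.7 235.1]
300 [575.5 246.8 289.3] [408.3 282.1] [148.6 237.4]
350 [568.  288.6 315.7] [437.5 289.8] [112.8 239.8]
```

View pics/t14.png

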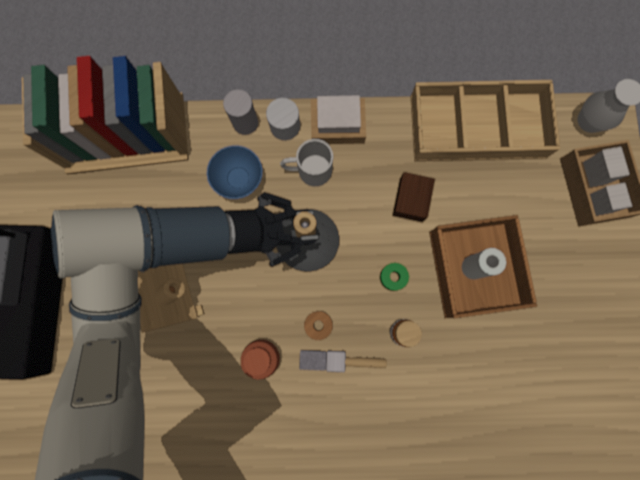

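The wrist's centre is near (568,289,316), so it stays about 90 mm above the short sleeve even after lowering. I'll go on down.

```bash
python3 -m handwheel '[0,0.6,0.37,0,0,0,0.2, 0,1.3,0.8,0,0,0,0.2, 0,2,1.24,0,0,0,0.2, 0,2.8,1.74,0,0,0,0.2, 0,3.5,2.17,0,0,0,0.2, 0,4.2,2.61,0,0,0,0.2, 0,4.2,2.61,0,0,0,0.2]'; python3 -c "
from h import *
st()"; python3 -m handwheel '[0,0.17,0.1,0,0,0,0.2, 0,0.34,0.2,0,0,0,0.2, 0,0.51,0.3,0,0,0,0.2, 0,0.51,0.3,0,0,0,0.2]'; python3 -c "
from h import *
st()"
```

```text
t: 21.92
tool_pos: [620.1, -4.0, 80.5]
eef_rot: [[-0.985, -0.09, 0.149], [-0.174, 0.52, -0.836], [-0.002, -0.849, -0.528]]
contact_force: [0.3, -0.2, -0.6]
width: 38.5
t 21.93 p [620.1  -4.   80.5] w 38.5 F [ 0.3 -0.2 -0.6] q [ 0.6  0.7 -0.4  0.9 -1.3 -1.1]
t: 22.42
tool_pos: [620.2, -3.8, 75.1]
eef_rot: [[-0.985, -0.09, 0.149], [-0.174, 0.521, -0.836], [-0.003, -0.849, -0.529]]
contact_force: [-0.1, -1.0, -1.1]
width: 38.1
t 22.43 p [620.2  -3.8  75.1] w 38.1 F [-0.1 -1.  -1.1] q [ 0.6  0.7 -0.4  0.9 -1.3 -1.1]
```

```bash
python3 -m handwheel '[0,0.09,0.05,0,0,0,0.2, 0,0.17,0.1,0,0,0,0.2, 0,0.25,0.15,0,0,0,0.2, 0,0.25,0.15,0,0,0,0.2]'; python3 -c "
from h import *
st();snap('scene','s15.png')"
```

```text
t: 22.92
tool_pos: [620.2, -3.8, 72.2]
eef_rot: [[-0.985, -0.09, 0.149], [-0.174, 0.521, -0.836], [-0.003, -0.849, -0.528]]
contact_force: [0.1, -1.9, -0.4]
width: 38.2
t 22.93 p [620.2  -3.8  72.2] w 38.2 F [ 0.1 -1.9 -0.4] q [ 0.6  0.7 -0.4  0.9 -1.3 -1.1]
```

```bash
python3 -m handwheel '[0,0.09,0.05,0,0,0,0.2, 0,0.17,0.1,0,0,0,0.2, 0,0.17,0.1,0,0,0,0.2]'; python3 -m handwheel '[0,0.09,0.05,0,0,0,0.2, 0,0.17,0.1,0,0,0,0.2, 0,0.17,0.1,0,0,0,0.2]'
```

```text
t: 23.35
tool_pos: [620.2, -3.6, 70.4]
eef_rot: [[-0.985, -0.089, 0.149], [-0.174, 0.521, -0.836], [-0.003, -0.849, -0.528]]
contact_force: [-0.1, -0.9, -0.5]
width: 38.7
t: 23.72
tool_pos: [620.4, -3.7, 70.3]
eef_rot: [[-0.985, -0.088, 0.15], [-0.174, 0.519, -0.837], [-0.004, -0.85, -0.526]]
contact_force: [-3.7, 0.6, 8.1]
width: 38.5
```

The sleeve touched down on the foot at TCP z 70.3 with 8 N. I'll ease off, open and retreat along the fingers.

```bash
python3 -m handwheel '[0,-0.08,-0.05,0,0,0,0.2, 0,-0.08,-0.05,0,0,0,0.3, 0,-0.08,-0.05,0,0,0,0.6, 0,-0.08,-0.05,0,0,0,0.9, 0,-0.08,-0.05,0,0,0,1, 0,-0.08,-0.05,0,0,0,1]'; python3 -m handwheel '[0,0,-2,0,0,0,1, 0,0,-5,0,0,0,1, 0,0,-8,0,0,0,1, 0,0,-12,0,0,0,1, 0,0,-14,0,0,0,1, 0,0,-14,0,0,0,1]'; python3 -c "
from h import *
st();s=snap('scene','s16.png')[1];w=snap('wrist','w16.png')
s=cv2.imread('pics/s16.png');cv2.imwrite('pics/z4.png',cv2.resize(s[180:340,200:420],None,fx=3.6,fy=3.6,interpolation=2))
o=get_obs();print(proj('scene',(617,13.5,122)))"
```

```text
t: 24.48
tool_pos: [620.3, -3.5, 69.2]
eef_rot: [[-0.985, -0.089, 0.149], [-0.174, 0.521, -0.836], [-0.003, -0.849, -0.529]]
contact_force: [0.6, -0.1, -0.2]
width: 85.3
t: 25.22
tool_pos: [599.7, 116.1, 144.3]
eef_rot: [[-0.984, -0.089, 0.152], [-0.177, 0.523, -0.834], [-0.005, -0.848, -0.53]]
contact_force: [-0.8, -0.2, -0.4]
width: 85.4
t 25.23 p [599.7 116.1 144.3] w 85.4 F [-0.8 -0.2 -0.4] q [ 0.8  0.7 -0.1  0.8 -1.5 -1. ]
[295.6 258.8]
```

View pics/z4.png

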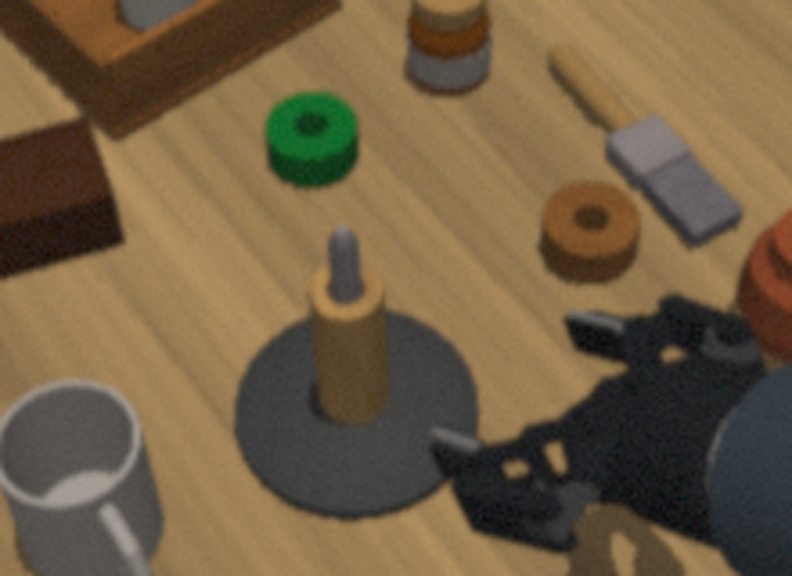

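View pics/w16.png

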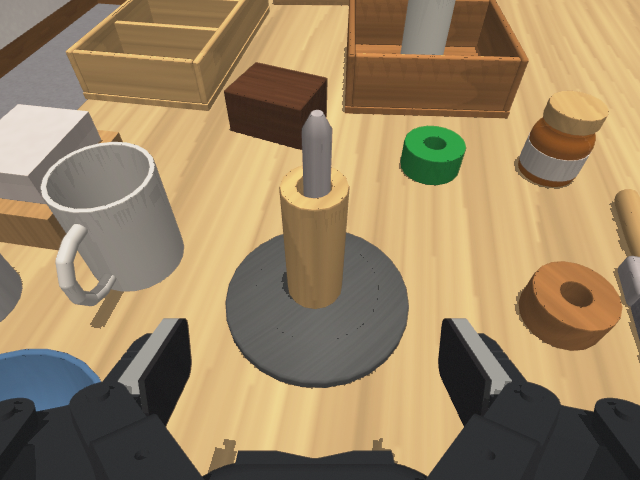

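The sleeve stands seated on the foot, upright and let go: its ring is around the rod at wrist (315,187), and the scene crop agrees. The brown ring at scene (364,244) is the collar; the green one stays. I'll go above the collar with the jaws along y.

```bash
python3 -c "
from h import *
np.set_printoptions(precision=3,suppress=True)
R=down(np.radians(-90));o=get_obs()
print(Ro.from_matrix(np.array(o['eef_rot']).T@R).as_rotvec());delta((433.3,-6.4,180))"
```

```text
[-0.84  -0.701 -1.268]
shift cm [18.4  -7.89  5.61] turn [0. 0. 0.] deg 0.0
```

```bash
python3 -m handwheel '[0.9,-1.4,-0.3,-0.042,-0.035,-0.063,1, 2.8,-3.8,-0.8,-0.126,-0.105,-0.19,1, 5,-6.1,-1,-0.218,-0.182,-0.33,1, 7.2,-7.9,-0.9,-0.311,-0.259,-0.469,1, 9.4,-9.1,-0.3,-0.403,-0.336,-0.609,1, 11.6,-9.7,0.5,-0.496,-0.414,-0.748,1, 13.8,-9.7,1.8,-0.588,-0.491,-0.888,1, 15.6,-9.3,3.1,-0.672,-0.561,-1.014,1]'; python3 -c "
from h import *
np.set_printoptions(precision=3,suppress=True)
st()
R=down(np.radians(-90));o=get_obs()
print(Ro.from_matrix(np.array(o['eef_rot']).T@R).as_rotvec());delta((433.3,-6.4,170))"
```

```text
t: 26.32
tool_pos: [457.2, 11.0, 205.5]
eef_rot: [[-0.257, -0.955, 0.147], [-0.96, 0.235, -0.155], [0.114, -0.181, -0.977]]
contact_force: [0.9, -0.7, 0.1]
width: 85.2
t 26.32 p [457.219  10.995 205.493] w 85.2 F [ 0.883 -0.662  0.063] q [ 0.54 -0.01 -0.38  0.23 -1.17  0.69]
[-0.167 -0.137 -0.251]
shift cm [1.88 2.52 3.39] turn [0. 0. 0.] deg 0.0
```

```bash
python3 -m handwheel '[0.9,1.2,1.6,-0.08,-0.065,-0.12,1, 1.5,2.1,2.8,-0.14,-0.12,-0.21,1, 1.9,2.5,3.4,-0.167,-0.137,-0.251,1, 1.9,2.5,3.4,-0.167,-0.137,-0.251,1, 1.9,2.5,3.4,-0.167,-0.137,-0.251,1]'; python3 -c "
from h import *
st();w=snap('wrist','w17.png');print(proj('wrist',(433.3,-6.4,30)))"
```

```text
t: 26.95
tool_pos: [434.7, -5.9, 169.9]
eef_rot: [[-0.005, -1.0, 0.002], [-1.0, 0.005, -0.004], [0.004, -0.002, -1.0]]
contact_force: [-0.0, 0.3, -0.3]
width: 86.0
t 26.95 p [434.7  -5.9 169.9] w 86.0 F [-0.   0.3 -0.3] q [ 0.3  0.1 -0.3  0.  -1.2  1.2]
[315.3 230.6]
```

View pics/w17.png

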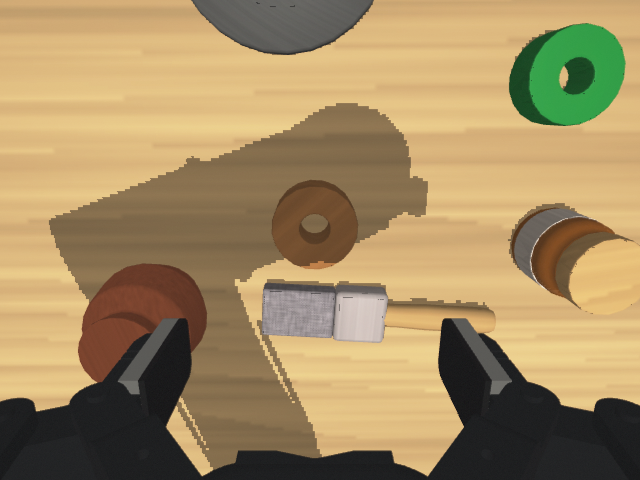

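The collar's hole is at (315,224), within 2 mm of the prediction, so I'll use x = 434.5. The brush is about 12 mm nearer the base and the jaws will clear it. The open fingertips measure about 15 mm behind the TCP, so I'll go down near z = -3 while watching the force.

```bash
python3 -c "
from h import *
print(plane('wrist',(315,225),30)); delta((435,-6.3,12),down(np.radians(-90)))"; python3 -m handwheel '[0,0,4,0,0,0,1, 0,0,9,0,0,0,1, 0,0,13,0,0,0,1, 0,0,15,0,0,0,1, 0,0,15.8,0,0,0,1, 0,0,15.8,0,0,0,1]'; python3 -c "
from h import *
st();w=snap('wrist','w18.png')"
```

```text
[437.3  -6.2  30. ]
shift cm [ 0.   0.  15.8] turn [-0. -0. -0.] deg 0.3
t: 27.75
tool_pos: [435.3, -6.0, 12.2]
eef_rot: [[-0.003, -1.0, 0.002], [-1.0, 0.003, -0.004], [0.004, -0.002, -1.0]]
contact_force: [-0.6, 0.5, -0.4]
width: 85.7
t 27.75 p [435.3  -6.   12.2] w 85.7 F [-0.6  0.5 -0.4] q [ 0.3  0.2 -0.5  0.  -0.8  1.2]
```

View pics/w18.png

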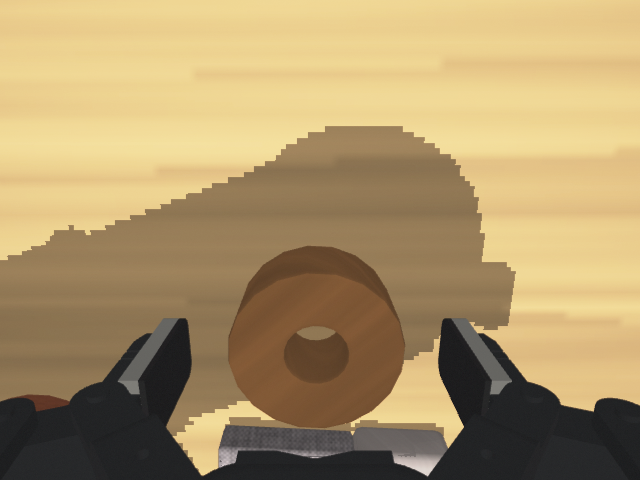

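The collar's top face is centred between the jaws at about (316,350).

```bash
python3 -c "
from h import *
print(plane('wrist',(316.5,351),30))"; python3 -m handwheel '[0,0,0.6,0,0,0,0.95, 0,0,1.2,0,0,0,0.9, 0,0,1.5,0,0,0,0.85, 0,0,1.5,0,0,0,0.85]'; python3 -m handwheel '[0,0,0,0,0,0,0.7, 0,0,0,0,0,0,0.6, 0,0,0,0,0,0,0.5, 0,0,0,0,0,0,0.5, 0,0,0,0,0,0,0.5, 0,0,0,0,0,0,0.5]' 40; python3 -c "
from h import *
st();w=snap('wrist','w19.png')"
```

```text
[436.1  -6.   30. ]
t: 28.3
tool_pos: [435.0, -6.4, -3.3]
eef_rot: [[-0.003, -1.0, 0.001], [-1.0, 0.003, -0.004], [0.004, -0.001, -1.0]]
contact_force: [0.3, 0.3, 0.7]
width: 72.3
t: 29.05
tool_pos: [435.4, -6.3, -2.6]
eef_rot: [[-0.003, -1.0, 0.002], [-1.0, 0.003, -0.004], [0.004, -0.002, -1.0]]
contact_force: [-3.1, 0.4, 5.3]
width: 59.4
t 29.05 p [435.4  -6.3  -2.6] w 59.4 F [-3.1  0.4  5.3] q [ 0.3  0.3 -0.6  0.  -0.8  1.2]
```

View pics/w19.png

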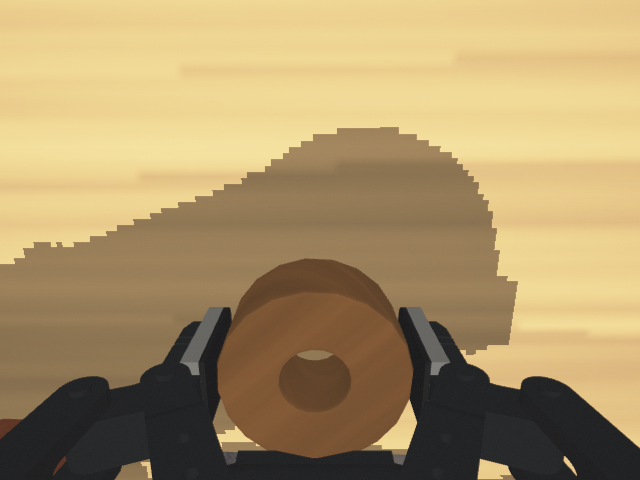

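It is gripped at width 59.4. The top face is centred at about (315.5,376). I'll compute its place in the hand and lift.

```bash
python3 -c "
from h import *
o=get_obs()
for v in (375,380): print(np.array(o['eef_rot']).T@(plane('wrist',(315.3,v),30)-o['tool_pos']))"; python3 -m handwheel '[0,0,-1,0,0,0,0.5, 0,0,-4,0,0,0,0.5, 0,0,-9,0,0,0,0.5, 0,0,-15,0,0,0,0.5, 0,0,-20,0,0,0,0.5, 0,0,-23,0,0,0,0.5, 0,0,-23,0,0,0,0.5]' 60; python3 -c "
from h import *
st();w=snap('wrist','w20.png');delta((617,13.2,228))"
```

```text
[ -0.4  -1.6 -32.6]
[ -0.4   0.1 -32.6]
t: 29.98
tool_pos: [436.0, -5.2, 229.7]
eef_rot: [[-0.003, -1.0, 0.007], [-1.0, 0.003, -0.002], [0.002, -0.007, -1.0]]
contact_force: [-0.5, 0.8, -1.3]
width: 58.8
t 29.98 p [436.   -5.2 229.7] w 58.8 F [-0.5  0.8 -1.3] q [ 0.3  0.  -0.2  0.  -1.4  1.2]
shift cm [ -1.9 -18.2   0. ] turn [0. 0. 0.] deg 0.0
```

View pics/w20.png

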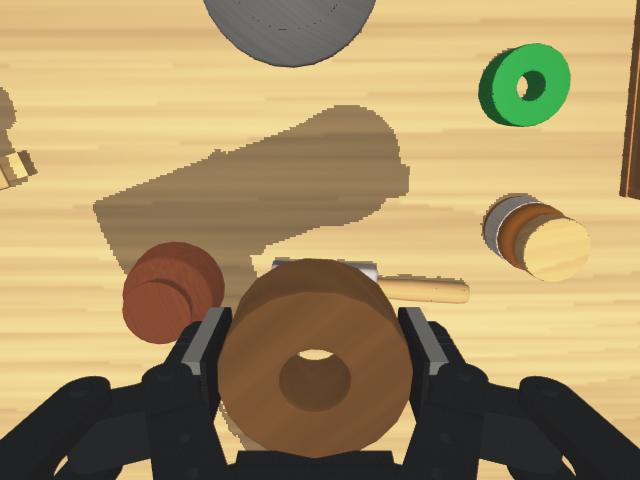

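The collar is level in the hand. I'll carry it over the rod.

```bash
python3 -m handwheel '[-0.1,-1.5,0,0,0,0,0.5, -0.4,-4.5,0,0,0,0,0.5, -0.8,-8,0,0,0,0,0.5, -1.2,-12,0,0,0,0,0.5, -1.5,-15,0,0,0,0,0.5, -1.75,-17.2,0,0,0,0,0.5, -1.8,-18,0,0,0,0,0.5, -1.8,-18,0,0,0,0,0.5]'; python3 -c "
from h import *
st();delta((616.1,12.6,175),down(np.radians(-90)))"
```

```text
t: 31.02
tool_pos: [614.8, 11.8, 225.7]
eef_rot: [[-0.004, -1.0, -0.001], [-1.0, 0.004, -0.004], [0.004, 0.001, -1.0]]
contact_force: [0.1, -0.5, -1.5]
width: 58.8
t 31.02 p [614.8  11.8 225.7] w 58.8 F [ 0.1 -0.5 -1.5] q [ 0.3  0.4  0.3  0.  -1.5  1.3]
shift cm [-0.1 -0.1  5.1] turn [ 0. -0. -0.] deg 0.3
```

```bash
python3 -m handwheel '[-0.1,-0.12,1,0,0,0,0.5, -0.1,-0.12,2.5,0,0,0,0.5, -0.1,-0.12,4,0,0,0,0.5, -0.1,-0.12,5,0,0,0,0.5, -0.1,-0.12,5.1,0,0,0,0.5, -0.1,-0.12,5.1,0,0,0,0.5]'; python3 -c "
from h import *
st();w=snap('wrist','w21.png');s=snap('scene','s21.png')[1];t=snap('top','t21.png')[1]
cv2.imwrite('pics/z5.png',np.hstack([cv2.resize(s[170:290,250:340],None,fx=4.4,fy=4.4,interpolation=2),cv2.resize(t[170:290,255:345],None,fx=4.4,fy=4.4,interpolation=2)]))"
```

```text
t: 31.78
tool_pos: [616.4, 12.7, 176.5]
eef_rot: [[-0.003, -1.0, 0.002], [-1.0, 0.003, -0.004], [0.004, -0.002, -1.0]]
contact_force: [-0.4, 0.2, -0.3]
width: 58.9
t 31.77 p [616.4  12.7 176.5] w 58.9 F [-0.4  0.2 -0.3] q [ 0.3  0.4  0.2  0.  -1.4  1.3]
```

View pics/w21.png

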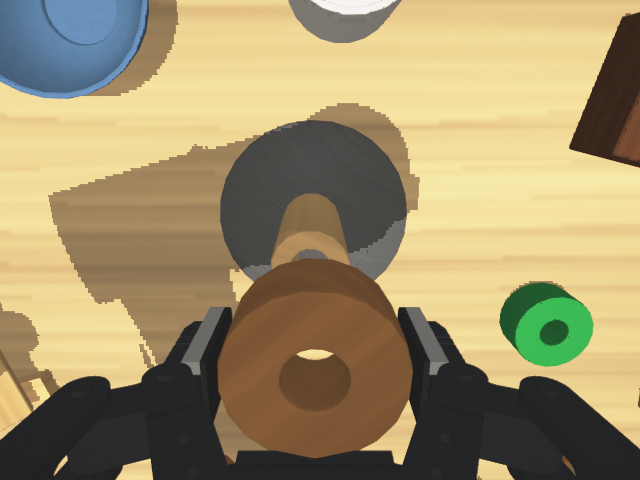

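View pics/z5.png

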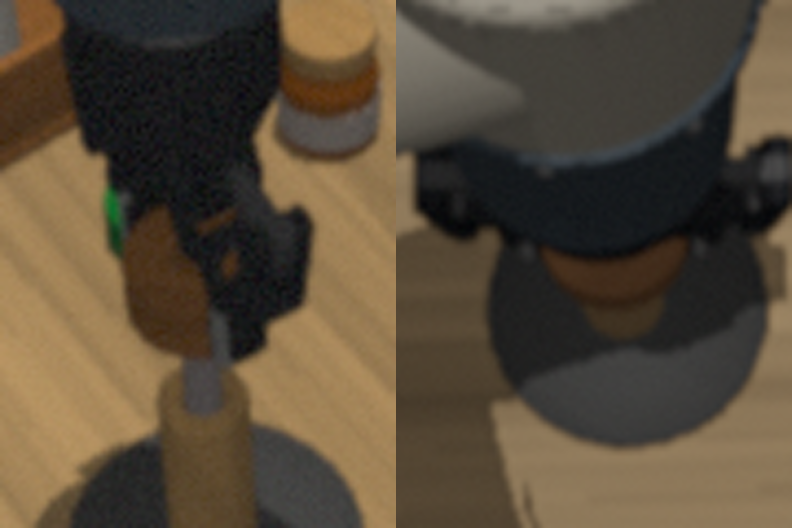

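In the wrist view the sleeve's ring is centred at column 311 and the collar's hole at column 315. I'll compute the lateral offset.

```bash
python3 -c "
from h import *
print('sleeve ring',plane('wrist',(310.7,257),122),'rod',plane('wrist',(311,254),135),'foot',plane('wrist',(313.5,210),22))
o=get_obs();print('hole',plane('wrist',(315,380.5),o['tool_pos'][2]+32.6),'sil', plane('wrist',(315.5,376),o['tool_pos'][2]+32.6))
print('sleeve bottom',plane('wrist',(311,195),122))"

```

```text
sleeve ring [625.4  14.9 122. ] rod [631.3  14.7 135. ] foot [626.4  13.3  22. ]
hole [616.2  13.3 209.3] sil [617.7  13.2 209.3]
sleeve bottom [656.1  14.6 122. ]
```

```bash
python3 -m handwheel '[-0.07,0,0.5,0,0,0,0.5, -0.07,0,1,0,0,0,0.5, -0.07,0,1.5,0,0,0,0.5, -0.07,0,1.8,0,0,0,0.5, -0.07,0,1.8,0,0,0,0.5]'; python3 -c "
from h import *
st();print(get_obs()['wrist_torque'])"
```

```text
t: 32.55
tool_pos: [616.1, 13.3, 157.8]
eef_rot: [[-0.004, -1.0, 0.001], [-1.0, 0.004, -0.004], [0.004, -0.001, -1.0]]
contact_force: [0.1, 0.6, -1.8]
width: 59.4
t 32.55 p [616.1  13.3 157.8] w 59.4 F [ 0.1  0.6 -1.8] q [ 0.3  0.4  0.1  0.  -1.3  1.3]
[ 0.  0. -0.]
```

```bash
python3 -m handwheel '[0,0,0.3,0,0,0,0.5, 0,0,0.6,0,0,0,0.5, 0,0,0.9,0,0,0,0.5, 0,0,1.2,0,0,0,0.5, 0,0,1.2,0,0,0,0.5]'; python3 -c "
from h import *
st();print(get_obs()['wrist_torque']);s=snap('scene','s22.png')[1];cv2.imwrite('pics/z6.png',cv2.resize(s[170:330,230:400],None,fx=3.5,fy=3.5,interpolation=2))"
```

```text
t: 33.17
tool_pos: [616.2, 13.3, 145.8]
eef_rot: [[-0.003, -1.0, 0.001], [-1.0, 0.003, -0.004], [0.004, -0.001, -1.0]]
contact_force: [1.1, 0.3, -1.1]
width: 58.7
t 33.17 p [616.2  13.3 145.8] w 58.7 F [ 1.1  0.3 -1.1] q [ 0.3  0.4  0.1  0.  -1.3  1.3]
[ 0.1 -0.1 -0. ]
```

View pics/z6.png

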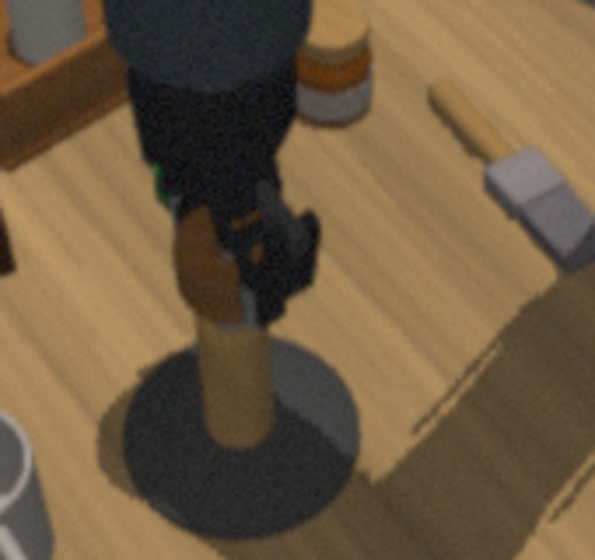

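The collar is around the rod without contact, just above the sleeve's top. I'll lower it to touchdown.

```bash
python3 -m handwheel '[0,0,0.4,0,0,0,0.5, 0,0,0.9,0,0,0,0.5, 0,0,1.4,0,0,0,0.5, 0,0,1.9,0,0,0,0.5, 0,0,2.2,0,0,0,0.5, 0,0,2.3,0,0,0,0.5, 0,0,2.3,0,0,0,0.5]';  python3 -m handwheel '[0,0,0.1,0,0,0,0.5, 0,0,0.2,0,0,0,0.5, 0,0,0.2,0,0,0,0.5]'; python3 -m handwheel '[0,0,0.1,0,0,0,0.5, 0,0,0.2,0,0,0,0.5, 0,0,0.2,0,0,0,0.5]'
```

```text
t: 34.1
tool_pos: [616.2, 13.2, 123.1]
eef_rot: [[-0.004, -1.0, 0.001], [-1.0, 0.004, -0.004], [0.004, -0.001, -1.0]]
contact_force: [0.5, -0.8, -1.0]
width: 59.0
t: 34.48
tool_pos: [616.2, 13.2, 121.0]
eef_rot: [[-0.003, -1.0, 0.001], [-1.0, 0.003, -0.004], [0.004, -0.001, -1.0]]
contact_force: [0.3, 0.3, -1.8]
width: 58.7
t: 34.85
tool_pos: [616.4, 13.2, 119.7]
eef_rot: [[-0.003, -1.0, 0.002], [-1.0, 0.003, -0.004], [0.004, -0.002, -1.0]]
contact_force: [-1.5, 0.1, 3.5]
width: 59.0
```

Touchdown came at TCP z 119.7, where 119.4 was expected. I'll press 0.5 mm more to confirm, ease off and release.

```bash
python3 -m handwheel '[0,0,0.05,0,0,0,0.5, 0,0,0.05,0,0,0,0.5]'; python3 -m handwheel '[0,0,-0.08,0,0,0,0.5, 0,0,-0.08,0,0,0,0.7, 0,0,-0.08,0,0,0,0.85, 0,0,-0.08,0,0,0,1, 0,0,-0.08,0,0,0,1, 0,0,-0.08,0,0,0,1]'; python3 -m handwheel '[0,0,-1,0,0,0,1, 0,0,-3,0,0,0,1, 0,0,-7,0,0,0,1, 0,0,-12,0,0,0,1, 0,0,-15,0,0,0,1, 0,0,-15,0,0,0,1]'; python3 -m handwheel '[0,4,0,0,0,0,1, 0,9,0,0,0,0,1, 0,14,0,0,0,0,1, 0,16,0,0,0,0,1, 0,16,0,0,0,0,1]'; python3 -c "
from h import *
st();snap('wrist','w23.png');s=snap('scene','s23.png')[1];t=snap('top','t23.png')[1]
cv2.imwrite('pics/z7.png',np.hstack([cv2.resize(s[200:340,230:340],None,fx=3.5,fy=3.5,interpolation=2),cv2.resize(t[180:320,255:365],None,fx=3.5,fy=3.5,interpolation=2)]))"
```

```text
t: 35.1
tool_pos: [616.4, 13.2, 119.6]
eef_rot: [[-0.003, -1.0, 0.002], [-1.0, 0.003, -0.004], [0.004, -0.002, -1.0]]
contact_force: [-2.7, 0.9, 6.2]
width: 58.9
t: 35.85
tool_pos: [616.3, 13.2, 119.4]
eef_rot: [[-0.004, -1.0, 0.001], [-1.0, 0.004, -0.004], [0.004, -0.001, -1.0]]
contact_force: [0.9, -0.4, -0.7]
width: 85.2
t: 36.6
tool_pos: [617.3, 13.7, 273.5]
eef_rot: [[-0.004, -1.0, 0.009], [-1.0, 0.004, -0.003], [0.003, -0.009, -1.0]]
contact_force: [-0.2, 0.1, 0.6]
width: 85.3
t: 37.22
tool_pos: [455.0, 14.2, 269.7]
eef_rot: [[-0.003, -1.0, 0.003], [-1.0, 0.003, -0.003], [0.003, -0.003, -1.0]]
contact_force: [1.1, 1.0, -0.1]
width: 85.4
t 37.23 p [455.   14.2 269.7] w 85.4 F [ 1.1  1.  -0.1] q [ 0.4  0.1 -0.   0.  -1.5  1.2]
```

View pics/s23.png

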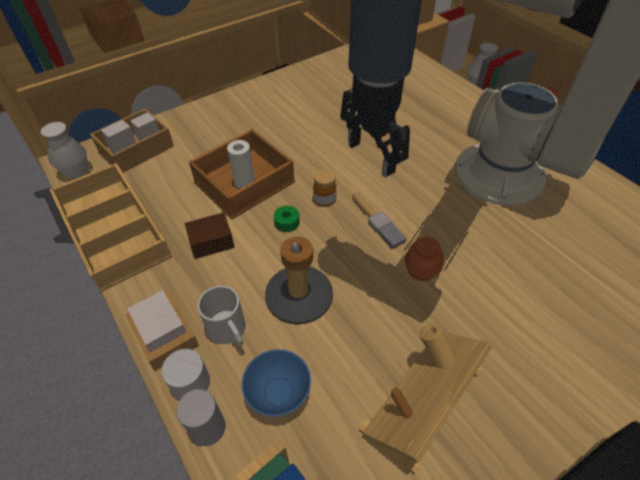

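View pics/z7.png

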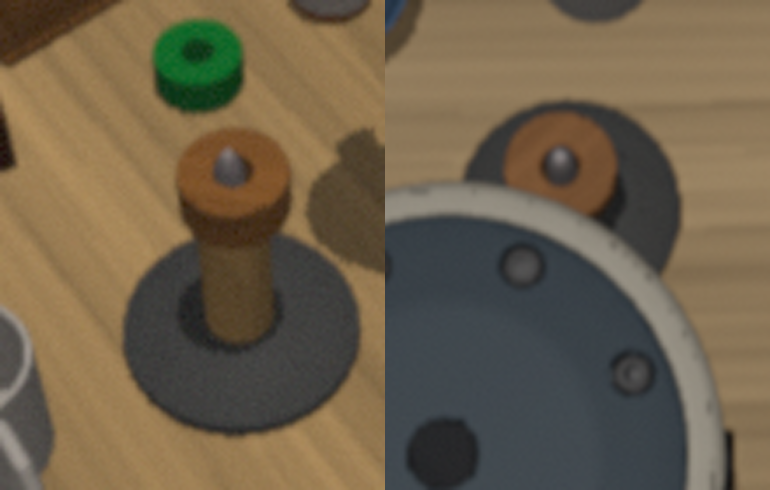

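View pics/w23.png

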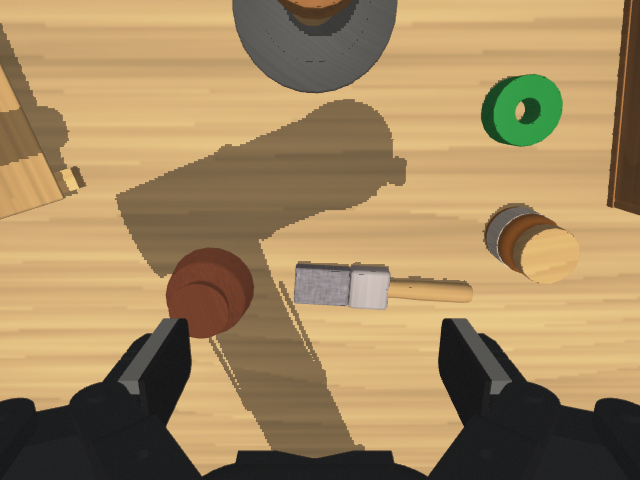

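The collar rests level on the sleeve (scene (297,250)) with the rod through both. The tube is in the crate and the bystanders are unmoved. One last number check, then I'll hand in.

```bash
python3 -c "
from h import *
print('collar top',plane('scene',(230+234/3.5,200+172/3.5),152),plane('top',(255+(560-385)/3.5,180+168/3.5),152))
from workcell import order
print(order.job_done())"
```

```text
collar top [614.3  16.4 152. ] [612.6  13.1 152. ]
the job is handed in; nothing more can be done
None
```

I finished all three steps and handed the job in at about 37 s of the 72 s allowed. `job_done` gives no verdict, so these are my own checks.

- **Packing tube:** I lifted it off the rod and stood it in the crate. It was still upright there in the last scene picture.
- **Long sleeve:** I took the long one, identified by its upper end standing about 26 mm higher than the short one's. I slid it off along the peg, lowered it round the rod and let go only after it touched the foot (8 N).
- **Collar:** I lowered the brown collar in the gripper to touchdown (TCP 119.7 mm, about 119.4 mm expected) and released it. The last scene picture shows it level on the sleeve with the rod through its hole.
- **Bystanders and hand-in:** the green ring and all bystanders look unmoved in the pictures. The gripper was open and clear of everything when I handed in.

**What disagreed:**
- **Wrist force:** one fast turn with the sleeve in hand ran the wrist into its joint limits. It read 101 N for a moment, under the 120 N limit. It dropped at once and the sleeve stayed put in the grip. I changed the approach direction and moved more slowly after that.
- **Collar position:** the final camera estimates of the collar's centre, (614.3, 16.4) and (612.6, 13.1) mm, are 3–4 mm from the rod axis I used, (617, 13.5). The bore allows only 2.5 mm of play, so I put this down to camera calibration and eyeballed pixel centres.

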